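Rack the feed rollers and set the tally

ROBOT

A 7-joint arm with a two-finger parallel gripper is mounted at the origin on the work surface. World frame = base frame: x ahead of the robot, y to its left, z up, the work surface at z = 0. Lengths are in m, angles in rad, forces in N, time in s.
With the tool pointing down it reaches from about 0.425 to 0.95 m from the base axis. Payload 4.7 kg.
Tool frame: the origin (TCP) lies at the very end of the fingers, on their centre line; the grasp point (between the pads) lies 19 mm behind it (env.pinch_z is the z of the grasp point in the tool frame, in m); z points along the fingers, y is the direction in which the jaws open and shut (so a half turn about z gives the same grasp; the last joint's range is limited). The gripper opens to 85 mm and grips with 20 to 120 N. Pads are 22 mm wide; open, the fingers measure 114 mm over their backs; the gripper's body (76 mm by 85 mm) begins 54 mm behind the grasp point. The pads swing forward as they close: fully open they stand 13 mm farther back than shut.
Start: joints at [1.261, 0.469, -0.049, 1.532, 0.024, 1.141, -0.082], TCP at [0.187, -0.649, 0.231] pointing down, gripper open.
Joint ranges: [-2.59, 2.59], [-0.33, 1.99], [-1.39, 1.29], [0.1, 2.45], [-1.04, 4.18], [0.21, 1.99], [-2.66, 2.66]. Speed limits (rad/s): [2.57, 2.57, 3.14, 3.14, 3.14, 3.14, 3.14].

INTERFACE

Orientations are given as a unit quaternion [w, x, y, z].
In Python, from rig import env, viewer gives the robot as it stands.
- The arm moves only by the shell command python3 -m pendant 'ROWS'. ROWS is JSON, a list of rows, each a list of 5 numbers: the finger opening in mm, from 0 to 85.4, then the shift along the tool's x, y, z in mm, then the turn about the tool's z in rad. In form: [[claw, x, y, z, turn], ...]. A call has 1 to 12 rows; each row shifts and turns the commanded pose from where the row before left it, along the tool's axes as they then stand; what a row does not reach is not made up. A row lasts 1/10 s, in which the tool goes at most 50 mm and 8.59 degrees, less where a joint would pass 70% of its speed; a pose out of reach is approached as far as the arm can. A call is refused whole if a number of a shift passes 50 or a number of a turn 0.15, either way. A call with a gripper value outside its range is refused whole. The fingers move at their own pace and stop on an object; the grip force is fixed at half the most. Time passes only in rows, so rows that do not move let the fingers close. It gives the time, the measured TCP pose, the force and the opening at its end, in the units of the state.
- env.get_state(): the state, without advancing time (a new reading comes with each control period).
- viewer.get_image(name): name is "side" or "top"; returns the picture (384x512x3 uint8, red, green, blue); there is no depth.
- viewer.camera_info(name): a dict with "fx", "fy", "cx", "cy" (pixels), "rvec" (rotation vector, rad) and "tvec" (3), from world to camera coordinates, as OpenCV has them. Camera axes: x right, y down, z forward; pixel columns grow to the right and rows downward; lengths in m; the calibration is good to about 2 mm. A picture is of the moment at which its call begins. camera_info takes no time and is no camera call.
- env.hand_in(): hands the job in, once; it reports no verdict.
The state is a dict: "clock": time; "qpos": joint angles; "qd": joint speeds; "joint_efforts": joint torques, N m; "tool_pos": TCP position; "tool_rot": TCP orientation; "contact_force": force on the tool from outside, world axes, zero at the start; "torque": the same for the moment, N m; "gripper_width": finger opening in m.
Only numpy, scipy, OpenCV 4.12 (cv2) and the standard library are available. Lean on these libraries where they do the work, as an engineer would, in place of code of your own. Each camera call takes 0.05 s, during which the arm holds its last target.

TASK

Lay every feed roller from the shallow blue tray across the white V rack, one to a groove, with its bare shaft ends cradled in the two rails and its rubber sleeve roughly midway between them. Roll the tally's number drum by its ridges until the window shows how many rollers are in the rack, leave it clicked on that digit, and leave the carton, the tape and the screwdriver where they lie.

Things in the scene. Friction and masses are not known exactly. Their poses are not given: they have to be found in the camera images.
- roller1: Feed roller; origin at its centre, half-way along; x along its shaft. Black rubber sleeve 28 mm in diameter, 72 mm long, then at each end a square aluminium bearing block 30 x 30 x 8 mm and 31 mm of bare steel shaft 12 mm in diameter; 150 mm over all, about 180 g. 4 to 6 alike start in the blue tray, lying on their blocks (centre 17 mm above the work surface); None from the start: not there today.
- roller2: Feed roller; origin at its centre, half-way along; x along its shaft. Black rubber sleeve 28 mm in diameter, 72 mm long, then at each end a square aluminium bearing block 30 x 30 x 8 mm and 31 mm of bare steel shaft 12 mm in diameter; 150 mm over all, about 180 g. 4 to 6 alike start in the blue tray, lying on their blocks (centre 17 mm above the work surface); None from the start: not there today.
- roller3: Feed roller; origin at its centre, half-way along; x along its shaft. Black rubber sleeve 28 mm in diameter, 72 mm long, then at each end a square aluminium bearing block 30 x 30 x 8 mm and 31 mm of bare steel shaft 12 mm in diameter; 150 mm over all, about 180 g. 4 to 6 alike start in the blue tray, lying on their blocks (centre 17 mm above the work surface); None from the start: not there today.
- roller4: Feed roller; origin at its centre, half-way along; x along its shaft. Black rubber sleeve 28 mm in diameter, 72 mm long, then at each end a square aluminium bearing block 30 x 30 x 8 mm and 31 mm of bare steel shaft 12 mm in diameter; 150 mm over all, about 180 g. 4 to 6 alike start in the blue tray, lying on their blocks (centre 17 mm above the work surface); None from the start: not there today.
- roller5: Feed roller; origin at its centre, half-way along; x along its shaft. Black rubber sleeve 28 mm in diameter, 72 mm long, then at each end a square aluminium bearing block 30 x 30 x 8 mm and 31 mm of bare steel shaft 12 mm in diameter; 150 mm over all, about 180 g. 4 to 6 alike start in the blue tray, lying on their blocks (centre 17 mm above the work surface); None from the start: not there today.
- roller6: Feed roller; origin at its centre, half-way along; x along its shaft. Black rubber sleeve 28 mm in diameter, 72 mm long, then at each end a square aluminium bearing block 30 x 30 x 8 mm and 31 mm of bare steel shaft 12 mm in diameter; 150 mm over all, about 180 g. 4 to 6 alike start in the blue tray, lying on their blocks (centre 17 mm above the work surface); None from the start: not there today.
- tray: Fixed shallow blue tray, 393 (x) by 418 (y) mm, with a grey floor 2 mm thick and a lip 4 mm thick and 10 mm high all round; origin at the centre of its underside.
- rack: Fixed V rack: grey base plate 154 (x) by 320 (y) by 8 mm, origin at the centre of its underside, with two upright white toothed rails along y, 8 mm thick, centred at x = -58 and +58 mm. Teeth form six 90 degree V grooves at y = -140, -84, -28, 28, 84, 140 mm: bottoms 51.5 mm, crests 79.5 mm (end half teeth 69.5 mm) above the work surface. Rail inner faces are 108 mm apart.
- groove1 (a point): Groove 1 (y = -140 mm in the rack): where the middle of a roller's axis is when it lies cradled and centred, sleeve between the rails, a bare shaft end in each rail; 60 mm above the work surface; axes as the rack's, x along the groove.
- groove2 (a point): Groove 2 (y = -84 mm in the rack): where the middle of a roller's axis is when it lies cradled and centred, sleeve between the rails, a bare shaft end in each rail; 60 mm above the work surface; axes as the rack's, x along the groove.
- groove3 (a point): Groove 3 (y = -28 mm in the rack): where the middle of a roller's axis is when it lies cradled and centred, sleeve between the rails, a bare shaft end in each rail; 60 mm above the work surface; axes as the rack's, x along the groove.
- groove4 (a point): Groove 4 (y = 28 mm in the rack): where the middle of a roller's axis is when it lies cradled and centred, sleeve between the rails, a bare shaft end in each rail; 60 mm above the work surface; axes as the rack's, x along the groove.
- groove5 (a point): Groove 5 (y = 84 mm in the rack): where the middle of a roller's axis is when it lies cradled and centred, sleeve between the rails, a bare shaft end in each rail; 60 mm above the work surface; axes as the rack's, x along the groove.
- groove6 (a point): Groove 6 (y = 140 mm in the rack): where the middle of a roller's axis is when it lies cradled and centred, sleeve between the rails, a bare shaft end in each rail; 60 mm above the work surface; axes as the rack's, x along the groove.
- tally_axis (a point): Tally: fixed grey stand (base 150 x 96 mm) with a number drum on a level axis. This point is on that axis, 70 mm above the work surface, at the middle of the ridged band; y along the axis, x square to it, away from the operator. The band (y -20 to +20 mm) is a black drum of 50 mm radius with ten straight ridges, 5 mm thick, out to 63 mm radius, 36 degrees apart, open to fingers over the top.
- tally_window (a point): Middle of the window in the grey hood that covers the white number band beside the ridges; it shows the present digit in black, upright to somebody at the robot's base. Axes as the tally's. 124 mm above the work surface, 37.5 mm to the +y side of tally_axis; the hood is 33 mm wide (from y +20.5 mm at tally_axis) and reaches 56 mm radius. Cheek on the other side: 42 mm radius.
- drum (a joint): Turn of the drum, rad: digit d stands in the window at d x 0.6283. Grows as the drum's top is pushed to the tally's +x, away from the robot; one ridge pitch (36 degrees, 35 mm) over the top adds one. At a digit the upper ridges stand 18 degrees either side of the top. A spring detent (5 N at a ridge) pulls to the nearest digit: past half-way it clicks on. Turns back too. Starts at 0 or 1.
- carton: Bystander: yellow carton 80 x 110 x 45 mm, loose; origin at the centre of its underside.
- tape: Bystander: roll of red tape, 96 mm in diameter, 25 mm high, loose, lying flat; origin at the centre of its underside.
- screwdriver: Bystander: screwdriver 190 mm long, loose; origin under its middle.
Things that resemble listed ones, but are neither listed nor needed, are in the scene too. Leave any green or purple look-alike of the roller1 alone.

How it is judged:
By the outcome, as a careful person would: the job done as asked, in the order asked, and still so for the second after the job is handed in, with the robot touching nothing.
Of roller1, roller2, roller3, roller4, roller5, roller6 only 4 to 6 are there at a start; the rules pass over those that are not, and their reading is None.
At some moment in a run one of roller1, roller2, roller3, roller4, roller5, roller6 may be knocked a few centimetres aside while the robot is not near it.
Once in a run the grip may slacken for a moment while it holds something.
It also fails if it takes over 210 s, if anything falls off the work surface, if the arm or the gripper's body presses on something with over 40 N, if the wrist force passes 120 N, or if a joint passes its speed limit or range.

## Working session

There is one attempt and no reset: what is moved stays moved. The work goes in short steps, Python scripts to look and compute and a shell command to move; the robot and the scene stay as the last step left them, time stands still between calls to the robot, and variables do not carry over. Pictures are saved under pics/ and viewed, and the job is handed in when it is done.

```bash
ls; mkdir -p pics
python3 - <<'E'
from rig import env, viewer
import cv2
print(env.get_state()); print(env.pinch_z)
for n in("top","side"):
    cv2.imwrite(f"pics/{n}0.png",cv2.cvtColor(viewer.get_image(n),cv2.COLOR_RGB2BGR)); print(viewer.camera_info(n))
E
```

```text
pics
{'clock': 0.0, 'qpos': array([ 1.26110713,  0.46945998, -0.04859722,  1.53370781,  0.02411615,
        1.14103056, -0.08228874]), 'qd': array([ 1.20038504e-04, -7.10950897e-05,  1.35363895e-03,  2.74936101e-04,
        5.85618122e-06, -8.43936709e-05,  6.38992443e-04]), 'joint_efforts': array([-1.82140120e-04, -5.10320807e+01, -4.68967727e-02, -2.37715977e+01,
        1.06513890e-02,  7.43722601e-03,  3.82521790e-06]), 'tool_pos': array([ 0.18689129, -0.64798514,  0.23024308]), 'tool_rot': array([-9.92474397e-04,  9.90156715e-01,  1.39959498e-01, -1.85638006e-04]), 'contact_force': array([-0.15503971,  0.16790816,  0.33294102]), 'torque': array([ 0.006377  , -0.05023738, -0.01064141]), 'gripper_width': 0.08536541419755934}
-0.0187
{'fx': 463.4181250780431, 'fy': 463.4181250780431, 'cx': 259.93319794227926, 'cy': 195.23166103316356, 'rvec': array([ 2.20494353, -2.18152463,  0.07106317]), 'tvec': array([0.08717088, 0.48103123, 1.56481262])}
{'fx': 449.3977919869895, 'fy': 449.3977919869895, 'cx': 267.3959296572123, 'cy': 194.31113745082834, 'rvec': array([ 1.02724847, -2.46514621,  1.01129327]), 'tvec': array([0.39428432, 0.27399667, 1.4021933 ])}
```

View pics/top0.png

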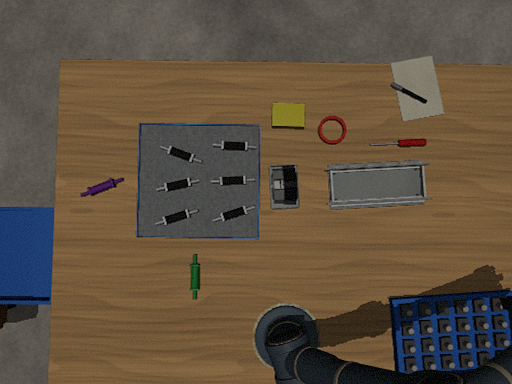

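View pics/side0.png

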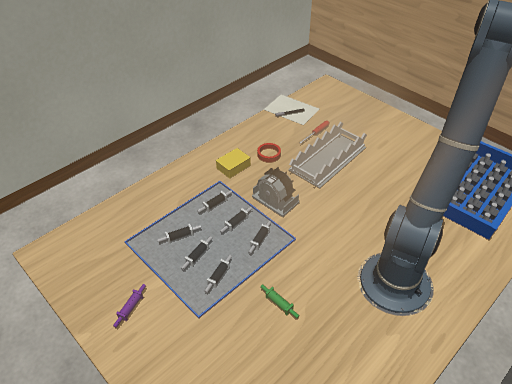

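```bash
cat > h.py <<'E'
import cv2, numpy as np
from rig import env, viewer
from scipy.spatial.transform import Rotation as R
def cam(n):
    c=viewer.camera_info(n);K=np.array([[c['fx'],0,c['cx']],[0,c['fy'],c['cy']],[0,0,1]]);return K,c['rvec'],c['tvec'],cv2.Rodrigues(c['rvec'])[0]
def ray(n,u,v,z):
    K,r,t,Rm=cam(n);C=-Rm.T@t;d=Rm.T@np.linalg.inv(K)@[u,v,1.];return C+d*(z-C[2])/d[2]
def proj(n,P):
    K,r,t,Rm=cam(n);return cv2.projectPoints(np.array(P,float).reshape(-1,3),r,t,K,None)[0].reshape(-1,2)
def snap(n,f,box=None,s=1):
    im=cv2.cvtColor(viewer.get_image(n),cv2.COLOR_RGB2BGR);cv2.imwrite(f"pics/{f}_raw.png",im)
    crop(f,f+".png",box,s)
    return im
def crop(f,o,box=None,s=1):
    im=cv2.imread(f"pics/{f}_raw.png")
    if box: im=im[box[1]:box[3],box[0]:box[2]]
    cv2.imwrite("pics/"+o,cv2.resize(im,None,fx=s,fy=s,interpolation=cv2.INTER_CUBIC))
def st():
    s=env.get_state();w,x,y,z=s['tool_rot'];M=R.from_quat([x,y,z,w]).as_matrix()
    return s,M
def to(x,y,z,yaw=None):
    """delta in tool mm; yaw= wanted world angle of tool y axis (jaw dir)"""
    s,M=st();d=M.T@(np.array([x,y,z])-s['tool_pos'])*1000
    cur=np.arctan2(M[1,1],M[0,1]);o=''
    if yaw is not None:
        # tool z down: world yaw increase = -turn
        dy=(yaw-cur+np.pi/2)%np.pi-np.pi/2;o='turn %.3f'%(-dy)
    print('clk %.2f pos'%s['clock'],s['tool_pos'].round(4),'jawyaw %.3f'%cur,'delta',d.round(1),o,'q7 %.2f'%s['qpos'][6])
E
cp pics/top0.png pics/top0_raw.png; cp pics/side0.png pics/side0_raw.png
python3 -c "
from h import *
crop('top0','top0a.png',[0,0,256,200],3);crop('top0','top0b.png',[256,0,512,200],3);crop('top0','top0c.png',[100,180,356,384],2.9)
to(.187,-.65,.23,0)
print(proj('top',[[0.6,0,0],[0.7,0,0],[0.6,0.1,0]]))"
```

```text
clk 0.10 pos [ 0.1869 -0.6481  0.2304] jawyaw -1.290 delta [-0.5  1.9  0.4] turn -1.290 q7 -0.08
[[286.99640765 161.11363144]
 [287.19891023 132.45347135]
 [258.04874074 160.7910451 ]]
```

The top view shows six black rollers in the tray. Around them are the tally near (285,187), the rack near (377,184), the carton at (288,115), the tape at (332,130) and the screwdriver at (398,142). The green and purple look-alikes are outside the tray.

View pics/top0b.png

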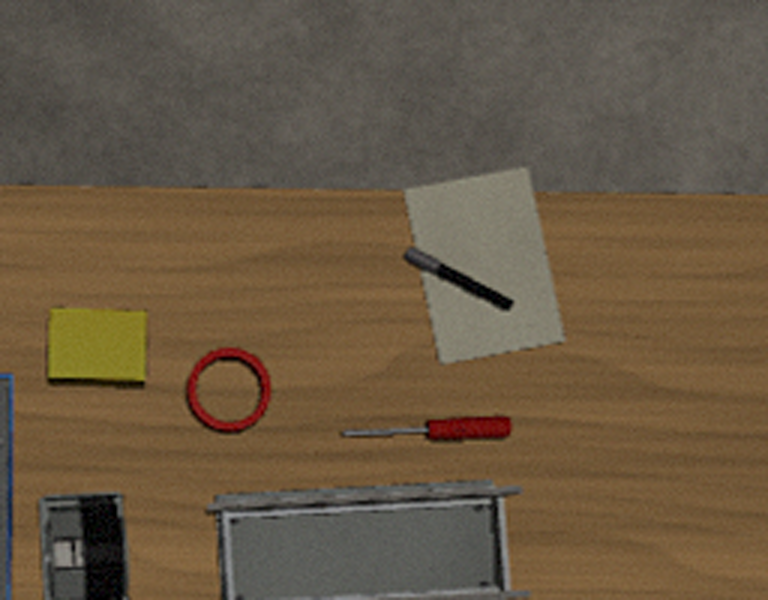

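```bash
cat >> h.py <<'E'
def tray_rollers(f):
    """dark sleeves inside the tray -> centre at z=17mm, axis angle from whole roller"""
    im=cv2.imread(f"pics/{f}_raw.png");S=4;big=cv2.resize(im,None,fx=S,fy=S,interpolation=cv2.INTER_CUBIC)
    g=big.max(2); out=[]
    m=(g<60).astype(np.uint8); m[:,:140*S]=0;m[:,259*S:]=0;m[:126*S]=0;m[237*S:]=0
    n,l,s,c=cv2.connectedComponentsWithStats(m)
    for i in range(1,n):
        if s[i,4]<60*S*S: continue
        (u,v),(w,h),a=cv2.minAreaRect(np.argwhere(l==i)[:,::-1].astype(np.float32))
        u0,v0=c[i]; d=np.deg2rad(a if w>h else a+90);L=max(w,h)/2
        u,v=(u0+.5)/S-.5,(v0+.5)/S-.5;L/=S
        P=ray('top',u,v,.022);A=ray('top',u+L*np.cos(d),v+L*np.sin(d),.022);B=ray('top',u-L*np.cos(d),v-L*np.sin(d),.022)
        yaw=np.arctan2(*(A-B)[1::-1]); 
        out.append((P,yaw)); print('px %.1f %.1f'%(u,v),'xy',P[:2].round(4),'shaft yaw %.3f'%(yaw%np.pi),'len %.3f'%np.linalg.norm(A-B),'wid %.1f'%(min(w,h)/S))
    return out
E
python3 -c "
from h import *
tray_rollers('top0')"
```

```text
px 235.1 146.0 xy [0.647 0.179] shaft yaw 1.528 len 0.117 wid 9.9
px 179.8 153.5 xy [0.6189 0.3666] shaft yaw 1.248 len 0.075 wid 9.5
px 232.4 180.4 xy [0.5292 0.1863] shaft yaw 1.628 len 0.087 wid 9.5
px 178.3 184.7 xy [0.5125 0.3697] shaft yaw 1.794 len 0.115 wid 9.6
px 233.5 213.3 xy [0.4176 0.1812] shaft yaw 1.883 len 0.081 wid 9.7
px 175.6 216.9 xy [0.4033 0.3764] shaft yaw 1.898 len 0.073 wid 10.0
```

View pics/top0a.png

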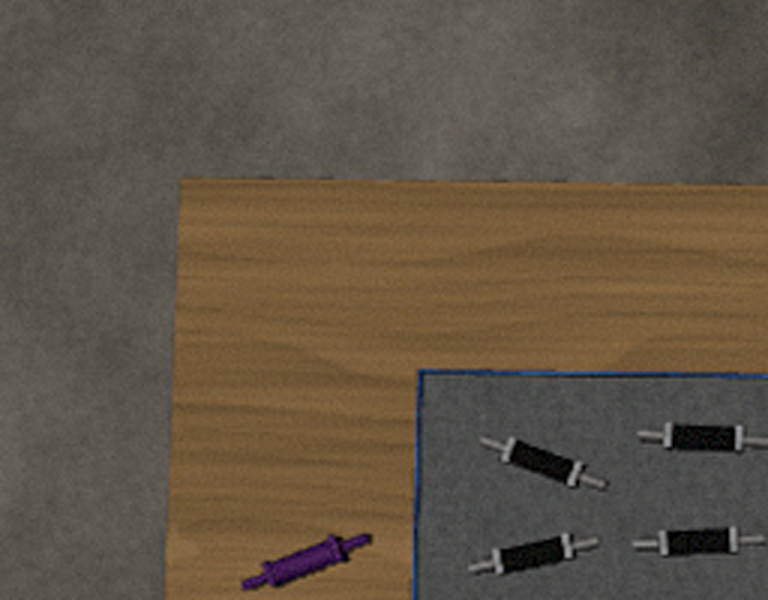

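```bash
sed -i 's/    n,l,s,c=cv2.conn/    m=cv2.morphologyEx(m,cv2.MORPH_OPEN,cv2.getStructuringElement(cv2.MORPH_ELLIPSE,(21,21)))\n    n,l,s,c=cv2.conn/' h.py
python3 -c "
from h import *
tray_rollers('top0')
crop('top0','r1.png',[320,150,440,220],6.5)
crop('side0','r2.png',[280,115,375,195],8)
crop('side0','t2.png',[240,155,310,220],8)
crop('top0','t1.png',[260,155,310,215],9)
"
```

```text
px 234.0 145.7 xy [0.6479 0.1827] shaft yaw 1.564 len 0.071 wid 9.3
px 179.9 153.5 xy [0.6189 0.3664] shaft yaw 1.226 len 0.072 wid 8.8
px 232.3 180.3 xy [0.5295 0.1865] shaft yaw 1.653 len 0.070 wid 9.0
px 177.1 184.7 xy [0.5124 0.3736] shaft yaw 1.785 len 0.072 wid 9.2
px 233.4 213.2 xy [0.4178 0.1815] shaft yaw 1.898 len 0.071 wid 8.7
px 175.7 216.8 xy [0.4034 0.3761] shaft yaw 1.898 len 0.072 wid 8.8
```

View pics/r1.png

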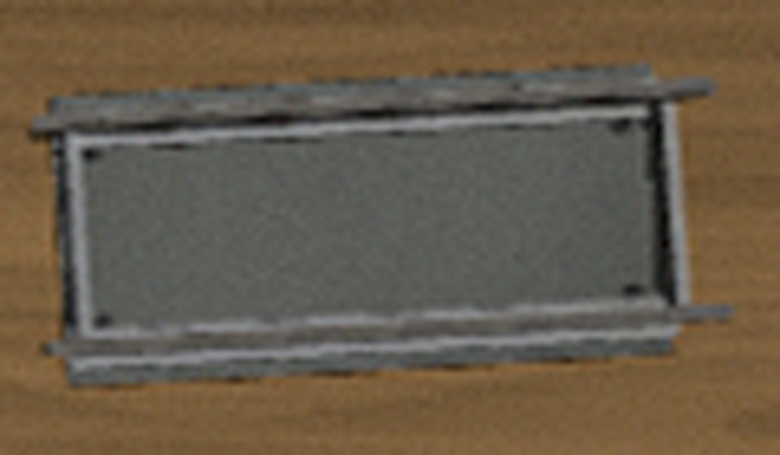

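View pics/r2.png

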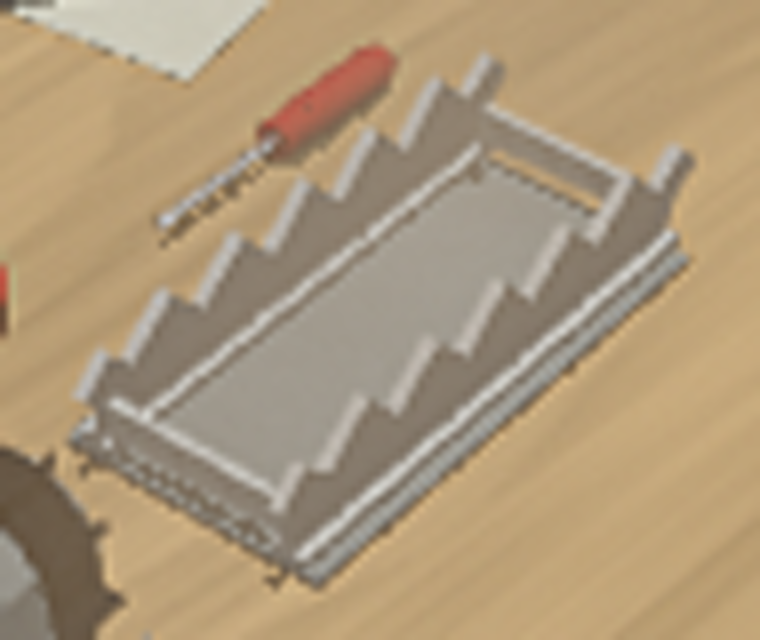

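View pics/t1.png

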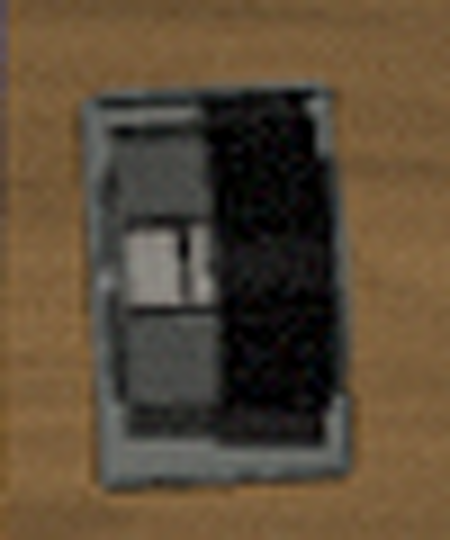

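View pics/t2.png

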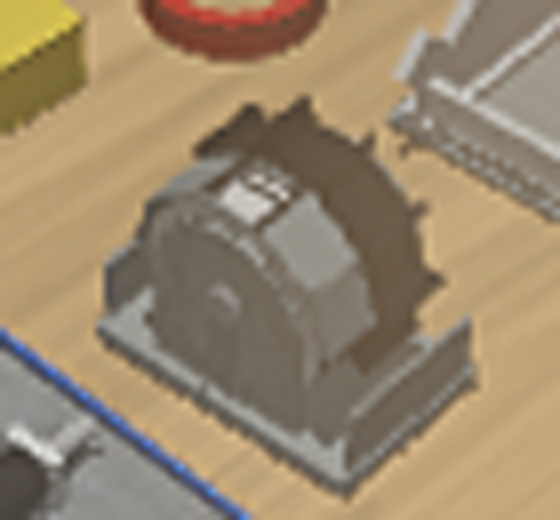

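```bash
python3 -c "
from h import *
from scipy.optimize import least_squares
f=lambda p,s,o:(np.array(p,float)+.5)/s-.5+o
T=f([(50,100),(650,68),(70,385),(675,350)],6.5,np.array([320,150]));TP=[(.077,.16,.008),(.077,-.16,.008),(-.077,.16,.008),(-.077,-.16,.008)]
S=f([(440,80),(372,130),(305,182),(235,235),(163,292),(632,175),(567,228),(500,285),(432,340),(362,398)],8,np.array([280,115]))
SP=[(x,y,.0795) for x in(.058,-.058) for y in(-.112,-.056,0,.056,.112)]
def tr(p,P):
    P=np.array(P);c,s=np.cos(p[2]),np.sin(p[2]);return np.c_[p[0]+c*P[:,0]-s*P[:,1],p[1]+s*P[:,0]+c*P[:,1],P[:,2]]
a=lambda p:(proj('top',tr(p,TP))-T);b=lambda p:(proj('side',tr(p,SP))-S)
for nm,g in(('top',a),('side',b),('both',None)):
    h=(lambda p:np.r_[a(p).ravel(),b(p).ravel()]) if g is None else (lambda p:g(p).ravel())
    r=least_squares(h,[.52,-.31,0]);print(nm,r.x.round(4),np.abs(r.fun).max().round(2))
p=r.x;print(a(p).round(1),b(p).round(1))
print(tr(p,[(0,y,.06) for y in(-.14,-.084,-.028,.028,.084,.14)]).round(4))
w=f((170,267),9,np.array([260,155]));print('window',ray('top',*w,.124))
for q in[(85,95),(330,90),(105,490),(350,475)]:print(ray('top',*f(q,9,np.array([260,155])),.006).round(4))
crop('top0','d.png',[270,175,290,195],20)
"
```

```text
top [ 0.5225 -0.3026  0.068 ] 0.7
side [ 0.5195 -0.3037  0.0618] 0.29
both [ 0.5206 -0.3035  0.0662] 1.19
[[ 0.2  0.1]
 [ 0.6 -0.1]
 [ 0.   1. ]
 [ 0.2  1.2]] [[-0.5 -0.1]
 [-0.1 -0. ]
 [-0.1 -0.1]
 [-0.   0. ]
 [ 0.1 -0.2]
 [-0.6 -0.2]
 [-0.4 -0.1]
 [-0.3 -0.4]
 [-0.3 -0.1]
 [-0.3  0. ]]
[[ 0.5299 -0.4432  0.06  ]
 [ 0.5262 -0.3873  0.06  ]
 [ 0.5225 -0.3314  0.06  ]
 [ 0.5188 -0.2756  0.06  ]
 [ 0.515  -0.2197  0.06  ]
 [ 0.5113 -0.1638  0.06  ]]
window [0.50912956 0.03438846 0.124     ]
[0.5847 0.0622 0.006 ]
[ 0.5876 -0.0315  0.006 ]
[0.4338 0.0532 0.006 ]
[ 0.4405 -0.0399  0.006 ]
```

View pics/d.png

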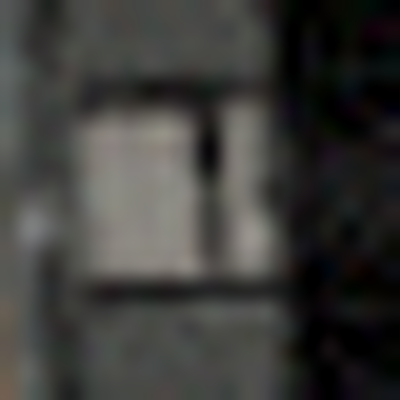

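```bash
python3 -m pendant '[[60,0,0,0,-0.143],[60,0,0,0,-0.143],[60,0,0,0,-0.143],[60,0,0,0,-0.143],[60,0,0,0,-0.143],[60,0,0,0,-0.143],[60,0,0,0,-0.143],[60,0,0,0,-0.143],[60,0,0,0,-0.143]]'; python3 -c "
from h import *
to(.55,-.1,.22,-.007);to(.6479,.1827,.12,-.007)"
```

```text
clock: 1.0
tool_pos: [0.1869, -0.6483, 0.2307]
tool_rot: [-0.0, 0.706, 0.708, 0.0]
contact_force: [0.2, 0.4, 0.5]
gripper_width: 0.0597
clk 1.00 pos [ 0.1869 -0.6483  0.2307] jawyaw 0.003 delta [547.2 364.7  11.2] turn 0.010 q7 1.10
clk 1.00 pos [ 0.1869 -0.6483  0.2307] jawyaw 0.003 delta [829.5 463.4 111.4] turn 0.010 q7 1.10
```

```bash
python3 -m pendant '[[60,40,27,0,0],[60,40,27,0,0],[60,40,27,0,0],[60,40,27,0,0],[60,40,27,0,0],[60,40,27,0,0],[60,40,27,0,0],[60,40,27,0,0],[60,40,27,0,0],[60,40,27,0,0],[60,40,27,0,0],[60,40,27,0,0]]'; python3 -c "
from h import *
to(.6479,.1827,.12,-.007)"
```

```text
clock: 2.2
tool_pos: [0.5131, -0.168, 0.2312]
tool_rot: [0.0, 0.708, 0.706, -0.0]
contact_force: [0.1, -0.2, 0.2]
gripper_width: 0.0598
clk 2.20 pos [ 0.5131 -0.168   0.2312] jawyaw -0.003 delta [351.1 133.7 111. ] turn 0.004 q7 0.06
```

```bash
python3 -m pendant '[[60,43.9,16.7,0,0],[60,43.9,16.7,0,0],[60,43.9,16.7,0,0],[60,43.9,16.7,0,0],[60,43.9,16.7,0,0],[60,43.9,16.7,0,0],[60,43.9,16.7,0,0],[60,43.9,16.7,0,0],[60,0,0,40,0],[60,0,0,40,0],[60,0,0,30,0],[60,0,0,0,0]]'; python3 -c "
from h import *
to(.6479,.1827,.02,-.007)
snap('top','a1',[140,100,268,200],5);snap('side','a1s',[130,150,300,290],4.5)"
```

```text
clock: 3.4
tool_pos: [0.6439, 0.1795, 0.1157]
tool_rot: [-0.002, 0.708, 0.706, -0.005]
contact_force: [-0.8, -0.2, 1.1]
gripper_width: 0.0601
clk 3.40 pos [0.6439 0.1795 0.1157] jawyaw -0.003 delta [ 3.6  5.  95.7] turn 0.004 q7 -0.66
```

View pics/a1.png

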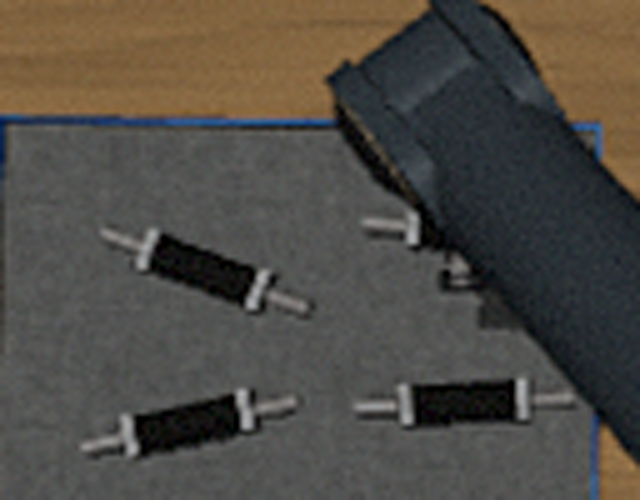

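View pics/a1s.png

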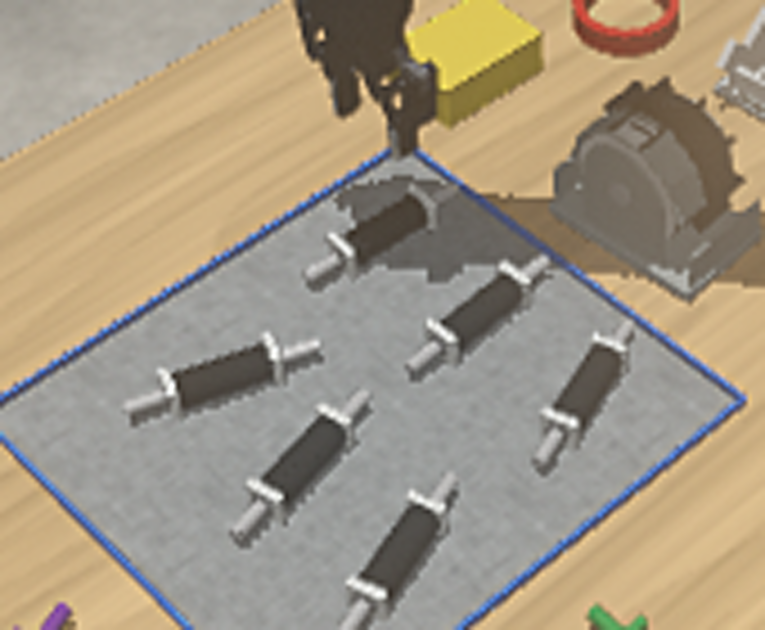

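The rollers have not moved. I'll descend on the first one.

```bash
python3 -m pendant '[[60,3.6,5,0,0],[60,0,0,30,0],[60,0,0,30,0],[60,0,0,30,0],[60,0,0,16,0],[60,0,0,4,0],[60,0,0,0,0]]'; python3 -c "
from h import *
to(.6479,.1827,.004,-.007);snap('side','a2',[180,140,300,230],6)"
```

```text
clock: 4.2
tool_pos: [0.6531, 0.1854, 0.0123]
tool_rot: [0.0, 0.708, 0.706, 0.001]
contact_force: [-0.2, 0.0, 0.5]
gripper_width: 0.0603
clk 4.20 pos [0.6531 0.1854 0.0123] jawyaw -0.003 delta [-2.7 -5.2  8.3] turn 0.004 q7 -0.73
```

View pics/a2.png

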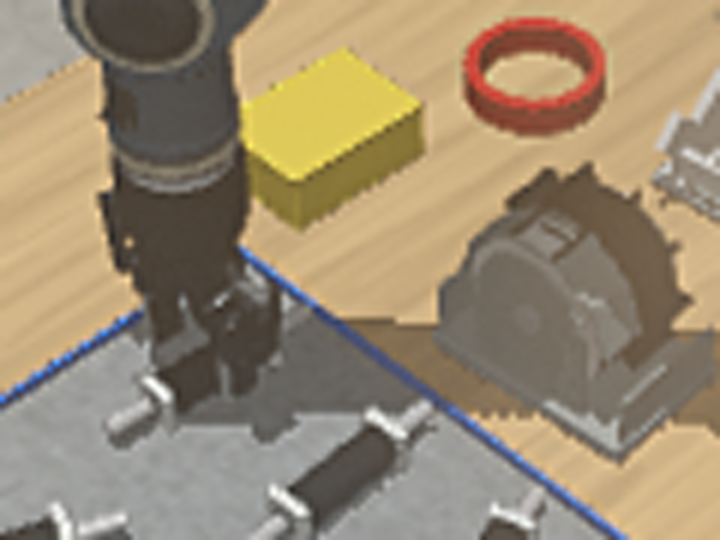

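```bash
python3 -m pendant '[[60,-2.7,-5.2,4,0],[60,0,0,4,0],[60,0,0,0,0],[20,0,0,0,0],[20,0,0,0,0],[20,0,0,0,0],[20,0,0,0,0],[20,0,0,0,0]]'; python3 -c "
from h import *
to(.6479,.1827,.2,-1.505)"
```

```text
clock: 5.05
tool_pos: [0.6475, 0.1824, 0.0039]
tool_rot: [0.0, 0.708, 0.706, 0.001]
contact_force: [-0.2, -0.1, 3.9]
gripper_width: 0.0267
clk 5.05 pos [0.6475 0.1824 0.0039] jawyaw -0.003 delta [   0.4    0.6 -196.1] turn 1.502 q7 -0.73
```

```bash
python3 -m pendant '[[5,0,0,-15,0],[5,0,0,-30,0],[5,0,0,-45,0.1],[5,0,0,-45,0.14],[5,0,0,-45,0.14],[5,0,0,-20,0.14],[5,0,0,0,0.14],[5,0,0,0,0.14],[5,0,0,0,0.14],[5,0,0,0,0.14],[5,0,0,0,0.14],[5,0,0,0,0.14]]'; python3 -c "
from h import *
to(.5299,-.4432,.2,-1.505)"
```

```text
clock: 6.25
tool_pos: [0.6462, 0.1822, 0.2034]
tool_rot: [-0.0, 0.995, 0.101, -0.001]
contact_force: [-0.3, -0.6, -1.6]
gripper_width: 0.0262
clk 6.25 pos [0.6462 0.1822 0.2034] jawyaw -1.368 delta [-239.8  589.2    3.5] turn 0.137 q7 -1.84
```

```bash
python3 -m pendant '[[5,0,0,0,0.139],[5,0,0,0,0]]'; python3 -c "
from h import *
to(.5299,-.4432,.2,-1.505);snap('side','a3',[130,50,330,200],4)"
```

```text
clock: 6.45
tool_pos: [0.6462, 0.1824, 0.2034]
tool_rot: [0.0, 0.999, 0.035, -0.0]
contact_force: [-0.3, -0.2, -2.1]
gripper_width: 0.0262
clk 6.45 pos [0.6462 0.1824 0.2034] jawyaw -1.501 delta [-159.7  615.9    3.8] turn 0.004 q7 -1.96
```

View pics/a3.png

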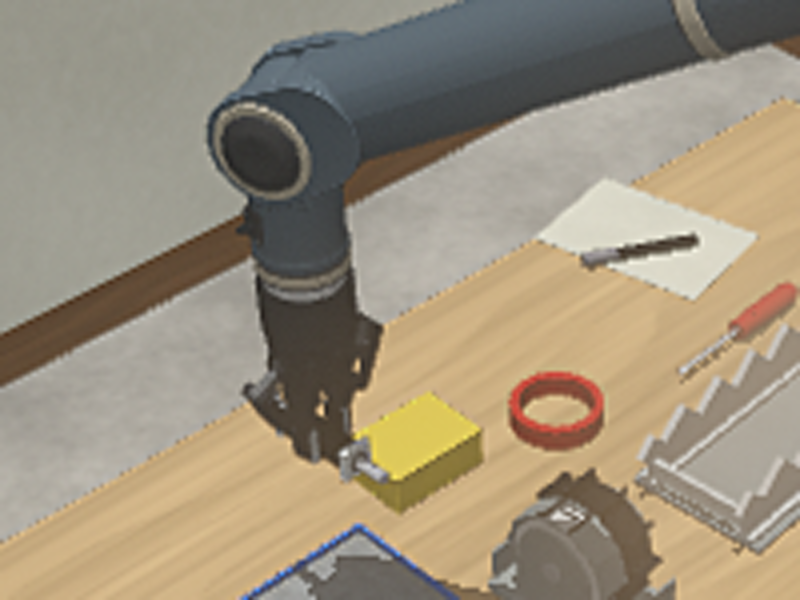

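```bash
python3 -m pendant '[[5,-11.4,44,0,0],[5,-11.4,44,0,0],[5,-11.4,44,0,0],[5,-11.4,44,0,0],[5,-11.4,44,0,0],[5,-11.4,44,0,0],[5,-11.4,44,0,0],[5,-11.4,44,0,0],[5,-11.4,44,0,0],[5,-11.4,44,0,0],[5,-11.4,44,0,0],[5,-11.4,44,0,0]]'; python3 -m pendant '[[5,-11.4,44,0,0],[5,-11.4,44,0,0],[5,0,0,0,0],[5,0,0,0,0],[5,0,0,0,0]]'; python3 -c "
from h import *
to(.5299,-.4432,.12,-1.505)"
```

```text
clock: 7.7
tool_pos: [0.5461, -0.3554, 0.2035]
tool_rot: [-0.0, 0.999, 0.036, 0.0]
contact_force: [2.3, -0.0, -1.2]
gripper_width: 0.0263
clock: 8.2
tool_pos: [0.5308, -0.4415, 0.2031]
tool_rot: [-0.001, 0.999, 0.036, 0.0]
contact_force: [-0.1, 1.1, -1.0]
gripper_width: 0.026
clk 8.20 pos [ 0.5308 -0.4415  0.2031] jawyaw -1.499 delta [-1.1  1.7 83.1] turn 0.006 q7 -0.92
```

```bash
python3 -m pendant '[[5,-1,1.7,20,0.006],[5,0,0,35,0],[5,0,0,35,0],[5,0,0,30,0],[5,0,0,15,0],[5,0,0,4,0],[5,0,0,0,0],[5,0,0,0,0]]'; python3 -c "
from h import *
to(.5299,-.4432,.047,-1.505);snap('side','a4',[280,90,400,190],6.6);snap('top','a4t',[320,120,450,220],6)"
```

```text
clock: 9.0
tool_pos: [0.5306, -0.4456, 0.0663]
tool_rot: [0.001, 0.999, 0.032, 0.001]
contact_force: [-0.6, -0.3, -2.2]
gripper_width: 0.0263
clk 9.00 pos [ 0.5306 -0.4456  0.0663] jawyaw -1.507 delta [-0.6 -2.5 19.3] turn -0.002 q7 -0.94
```

View pics/a4.png

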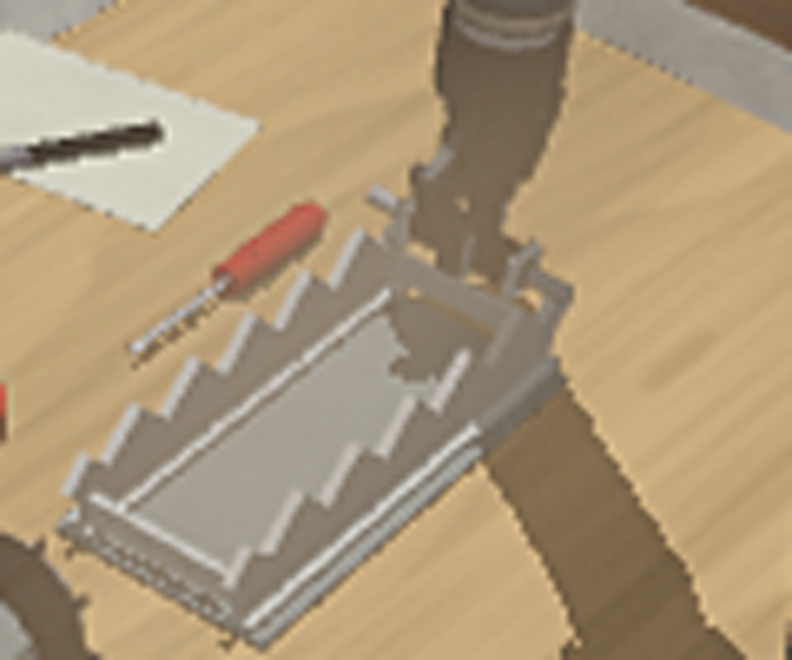

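View pics/a4t.png

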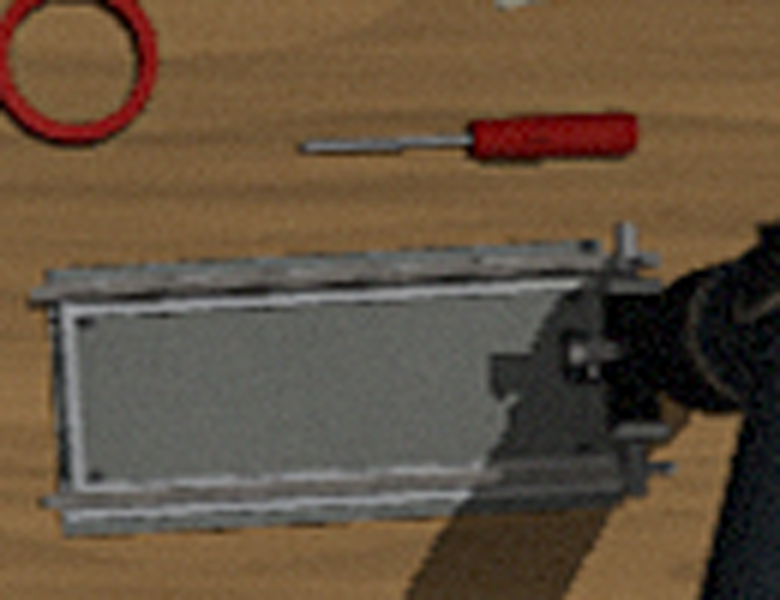

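```bash
python3 -m pendant '[[5,-0.6,-2.5,6,0],[5,0,0,6,0],[5,0,0,3,0],[5,0,0,0,0],[5,0,0,0,0]]';  python3 -m pendant '[[5,0,0,2,0],[5,0,0,2,0],[5,0,0,0,0],[5,0,0,0,0]]'; python3 -c "
from h import *
to(.5299,-.4432,.047,-1.505);snap('side','a5',[280,90,400,190],6.6)"
```

```text
clock: 9.6
tool_pos: [0.5283, -0.4421, 0.0491]
tool_rot: [-0.0, 1.0, 0.032, -0.0]
contact_force: [-0.7, 1.1, -0.5]
gripper_width: 0.0264
clock: 10.0
tool_pos: [0.5286, -0.4427, 0.0478]
tool_rot: [0.0, 0.999, 0.032, -0.0]
contact_force: [-5.1, 3.8, 10.7]
gripper_width: 0.0264
clk 10.00 pos [ 0.5286 -0.4427  0.0478] jawyaw -1.507 delta [1.3 0.6 0.8] turn -0.002 q7 -0.94
```

View pics/a5.png

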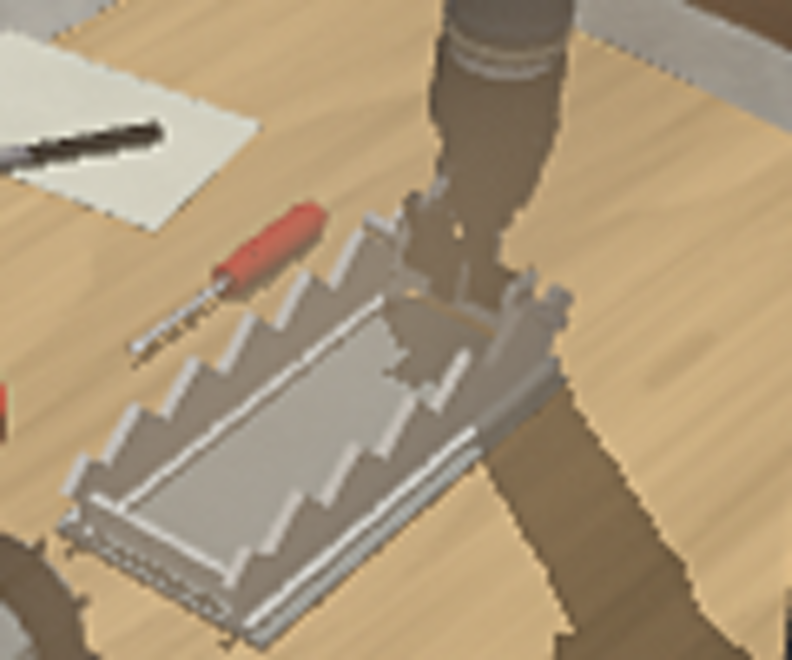

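Force 10.7 N shows the shaft is seated. I'll release.

```bash
python3 -m pendant '[[44,0,0,0,0],[44,0,0,0,0],[44,0,0,0,0],[44,0,0,-15,0],[44,0,0,-40,0],[44,0,0,-50,0],[44,0,0,-50,0],[44,-5,-40,0,0],[44,-5,-40,0,0],[44,-5,-40,0,0]]'; python3 -c "
from h import *
snap('side','a6',[280,90,400,190],6.6);snap('top','a6t',[320,120,450,220],6)
tray_rollers('a6t');to(.5295,.1865,.2,.082)"
```

```text
clock: 11.05
tool_pos: [0.506, -0.3229, 0.2019]
tool_rot: [0.001, 1.0, 0.031, 0.001]
contact_force: [0.7, -0.1, 0.2]
gripper_width: 0.0439
px 179.8 153.5 xy [0.6189 0.3667] shaft yaw 1.229 len 0.071 wid 8.7
px 232.4 180.2 xy [0.5297 0.1865] shaft yaw 1.655 len 0.069 wid 8.9
px 177.2 184.7 xy [0.5123 0.3734] shaft yaw 1.789 len 0.072 wid 8.9
px 233.3 213.2 xy [0.4178 0.1818] shaft yaw 1.897 len 0.071 wid 8.7
px 175.8 216.8 xy [0.4034 0.3759] shaft yaw 1.895 len 0.071 wid 8.7
clk 11.15 pos [ 0.5065 -0.3173  0.2017] jawyaw -1.500 delta [  58.5 -500.9    3.1] turn 1.560 q7 -1.07
```

View pics/a6.png

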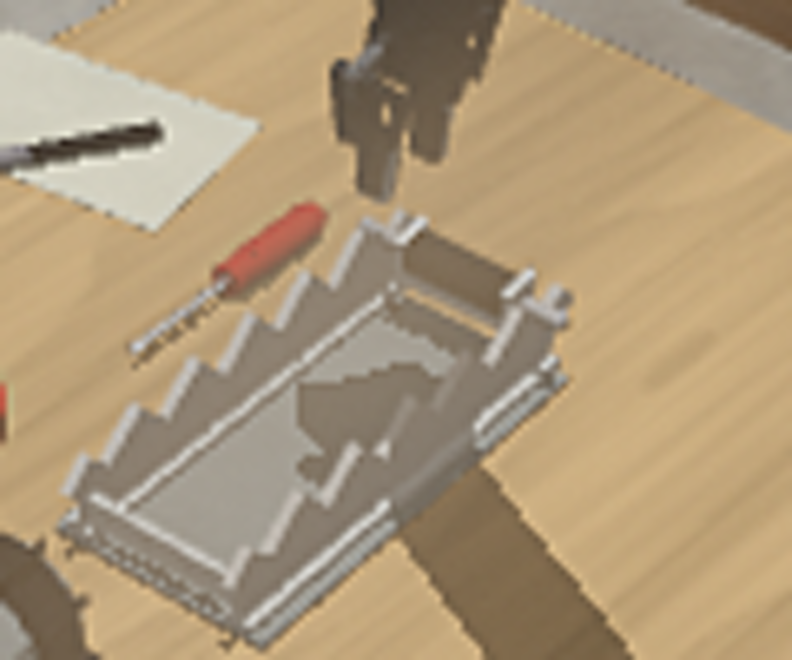

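View pics/a6t.png

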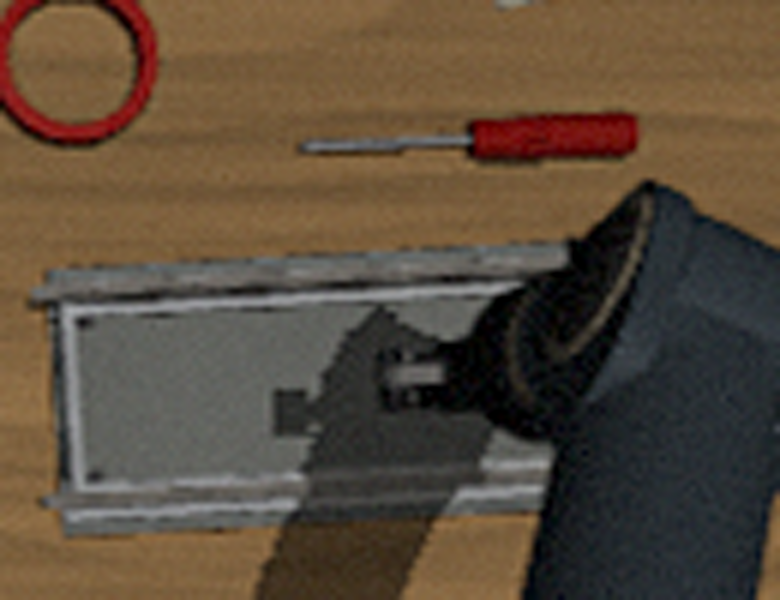

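```bash
sed -i "s/dy=(yaw-cur+np.pi\/2)%np.pi-np.pi\/2/dy=yaw-cur/" h.py; python3 -m pendant '[[60,0,0,0,-0.144],[60,0,0,0,-0.144],[60,0,0,0,-0.144],[60,0,0,0,-0.144],[60,0,0,0,-0.144],[60,0,0,0,-0.144],[60,0,0,0,-0.144],[60,0,0,0,-0.144],[60,0,0,0,-0.144],[60,0,0,0,-0.144],[60,0,0,0,-0.144],[60,0,0,0,0]]'; python3 -c "
from h import *
to(.5296,.1865,.2,.084)"
```

```text
clock: 12.35
tool_pos: [0.5061, -0.3248, 0.201]
tool_rot: [0.001, 0.68, 0.733, 0.0]
contact_force: [0.3, -0.2, 0.8]
gripper_width: 0.0599
clk 12.35 pos [ 0.5061 -0.3248  0.201 ] jawyaw 0.075 delta [508.1  61.6   0.7] turn -0.009 q7 0.38
```

```bash
python3 -m pendant '[[60,42.3,5.1,0,-0.009],[60,42.3,5.1,0,0],[60,42.3,5.1,0,0],[60,42.3,5.1,0,0],[60,42.3,5.1,0,0],[60,42.3,5.1,0,0],[60,42.3,5.1,0,0],[60,42.3,5.1,0,0],[60,42.3,5.1,0,0],[60,42.3,5.1,0,0],[60,42.3,5.1,0,0],[60,42.3,5.1,0,0]]'; python3 -m pendant '[[60,0,0,30,0],[60,0,0,40,0],[60,0,0,40,0],[60,0,0,30,0],[60,0,0,0,0],[60,0,0,0,0],[60,0,0,0,0]]';python3 -c "
from h import *
to(.5296,.1865,.004,.084);snap('side','b1',[180,140,300,230],6)"
```

```text
clock: 13.55
tool_pos: [0.5248, 0.1884, 0.201]
tool_rot: [0.001, 0.678, 0.735, 0.0]
contact_force: [1.7, -0.9, 0.2]
gripper_width: 0.0601
clock: 14.25
tool_pos: [0.5259, 0.1878, 0.0624]
tool_rot: [0.001, 0.677, 0.736, 0.002]
contact_force: [1.1, -0.8, 0.7]
gripper_width: 0.0594
clk 14.25 pos [0.5259 0.1878 0.0624] jawyaw 0.084 delta [-1.7  3.4 58.4] turn -0.000 q7 -0.72
```

View pics/b1.png

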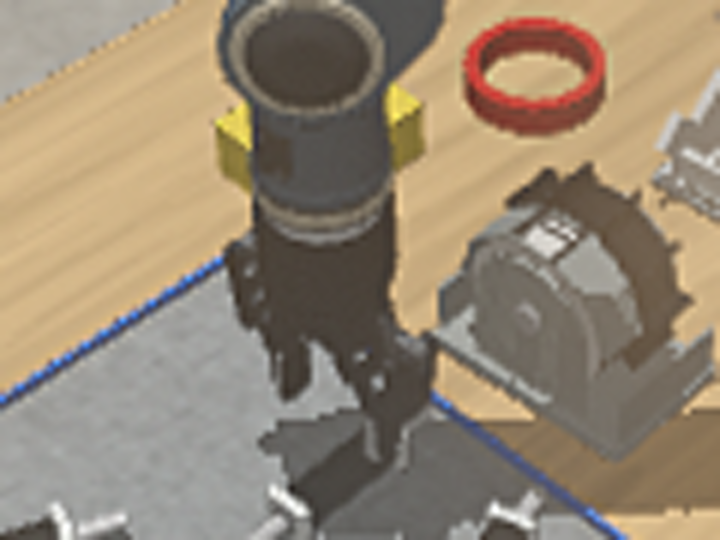

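The roller is between the open fingers, so I'll go down and grasp.

```bash
python3 -m pendant '[[60,-1.7,3.4,18,0],[60,0,0,25,0],[60,0,0,12,0],[60,0,0,3,0],[60,0,0,0,0],[20,0,0,0,0],[20,0,0,0,0],[20,0,0,0,0],[20,0,0,0,0],[5,0,0,0,0]]'; python3 -c "
from h import *
to(.5296,.1865,.2,-1.505)"
```

```text
clock: 15.3
tool_pos: [0.5285, 0.186, 0.0034]
tool_rot: [0.001, 0.677, 0.736, 0.001]
contact_force: [-0.9, -1.0, 6.2]
gripper_width: 0.026
clk 15.30 pos [0.5285 0.186  0.0034] jawyaw 0.085 delta [   0.4    1.5 -196.6] turn 1.590 q7 -0.77
```

```bash
python3 -m pendant '[[5,0,0,-20,0],[5,0,0,-40,0.1445],[5,0,0,-45,0.1445],[5,0,0,-45,0.1445],[5,0,0,-46,0.1445],[5,0,0,0,0.1445],[5,0,0,0,0.1445],[5,0,0,0,0.1445],[5,0,0,0,0.1445],[5,0,0,0,0.1445],[5,0,0,0,0.1445],[5,0,0,0,0.1445]]'; python3 -m pendant '[[5,0,0,0,0],[5,0,0,0,0]]'; python3 -c "
from h import *
to(.5262,-.3873,.2,-1.505)"
```

```text
clock: 16.5
tool_pos: [0.5272, 0.1855, 0.1979]
tool_rot: [0.0, 1.0, 0.03, -0.0]
contact_force: [0.4, -0.6, -1.5]
gripper_width: 0.0261
clock: 16.7
tool_pos: [0.5274, 0.1857, 0.1981]
tool_rot: [0.0, 0.999, 0.035, -0.0]
contact_force: [-1.1, 0.2, -2.0]
gripper_width: 0.0264
clk 16.70 pos [0.5274 0.1857 0.1981] jawyaw -1.501 delta [-41.1 571.5  -1.7] turn 0.004 q7 -2.03
```

```bash
python3 -m pendant '[[5,-3.15,44,0,0.004],[5,-3.15,44,0,0],[5,-3.15,44,0,0],[5,-3.15,44,0,0],[5,-3.15,44,0,0],[5,-3.15,44,0,0],[5,-3.15,44,0,0],[5,-3.15,44,0,0],[5,-3.15,44,0,0],[5,-3.15,44,0,0],[5,-3.15,44,0,0],[5,-3.15,44,0,0]]'; python3 -m pendant '[[5,-3.15,44,0,0],[5,0,0,0,0],[5,0,0,25,0],[5,0,0,35,0],[5,0,0,35,0],[5,0,0,25,0],[5,0,0,10,0],[5,0,0,0,0],[5,0,0,0,0]]'; python3 -c "
from h import *
to(.5262,-.3873,.047,-1.505);snap('side','b2',[280,90,400,190],6.6)"
```

```text
clock: 17.9
tool_pos: [0.5227, -0.3453, 0.1982]
tool_rot: [-0.0, 0.999, 0.033, 0.0]
contact_force: [0.3, 0.4, -1.3]
gripper_width: 0.0263
clock: 18.8
tool_pos: [0.5236, -0.3882, 0.0695]
tool_rot: [0.001, 1.0, 0.031, 0.001]
contact_force: [0.2, -1.0, -2.0]
gripper_width: 0.026
clk 18.80 pos [ 0.5236 -0.3882  0.0695] jawyaw -1.508 delta [ 2.7 -0.8 22.5] turn -0.003 q7 -0.98
```

View pics/b2.png

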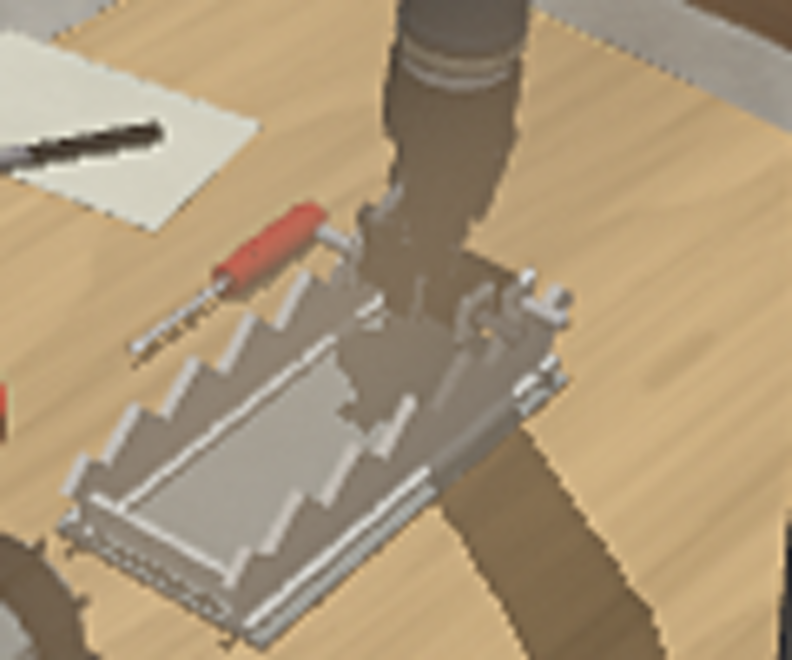

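```bash
python3 -m pendant '[[5,2.5,-0.8,8,0],[5,0,0,8,0],[5,0,0,4,0],[5,0,0,2,0],[5,0,0,0,0],[5,0,0,0,0]]'; python3 -c "
from h import *
to(.5262,-.3873,.047,-1.505)"
```

```text
clock: 19.45
tool_pos: [0.5251, -0.3864, 0.0472]
tool_rot: [-0.0, 0.999, 0.032, -0.0]
contact_force: [-2.0, 2.7, 5.7]
gripper_width: 0.0259
clk 19.45 pos [ 0.5251 -0.3864  0.0472] jawyaw -1.507 delta [1.1 1.  0.2] turn -0.002 q7 -0.98
```

```bash
python3 -m pendant '[[42,0,0,0,0],[42,0,0,0,0],[42,0,0,0,0],[42,0,0,-15,0],[42,0,0,-40,0],[42,0,0,-50,0],[42,0,0,-50,0],[42,0,-45,0,0],[42,0,-45,0,0],[42,0,-45,0,0],[42,0,-45,0,0],[42,0,-45,0,0]]'; python3 -m pendant '[[60,0,0,0,-0.148],[60,0,0,0,-0.148],[60,0,0,0,-0.148],[60,0,0,0,-0.148],[60,0,0,0,-0.148],[60,0,0,0,-0.148],[60,0,0,0,-0.148],[60,0,0,0,-0.148],[60,0,0,0,-0.148],[60,0,0,0,-0.148],[60,0,0,0,-0.148],[60,0,0,0,-0.148]]'; python3 -c "
from h import *
snap('side','b3',[280,90,400,190],6.6);snap('top','b3t',[320,120,450,220],6)
tray_rollers('b3t');to(.4178,.1815,.2,.327)"
```

```text
clock: 20.65
tool_pos: [0.5111, -0.1606, 0.2027]
tool_rot: [0.0, 1.0, 0.031, 0.001]
contact_force: [0.9, 0.6, -0.5]
gripper_width: 0.0419
clock: 21.85
tool_pos: [0.5113, -0.1625, 0.2025]
tool_rot: [0.001, 0.604, 0.797, -0.0]
contact_force: [0.3, 0.6, 0.3]
gripper_width: 0.0602
px 179.9 153.5 xy [0.6189 0.3664] shaft yaw 1.229 len 0.072 wid 8.6
px 177.1 184.7 xy [0.5122 0.3737] shaft yaw 1.780 len 0.072 wid 9.0
px 233.4 213.2 xy [0.4178 0.1815] shaft yaw 1.880 len 0.070 wid 8.7
px 175.7 216.8 xy [0.4034 0.376 ] shaft yaw 1.904 len 0.072 wid 8.6
clk 21.95 pos [ 0.5113 -0.1625  0.2023] jawyaw 0.267 delta [356.5   0.5   2. ] turn -0.060 q7 0.34
```

View pics/b3.png

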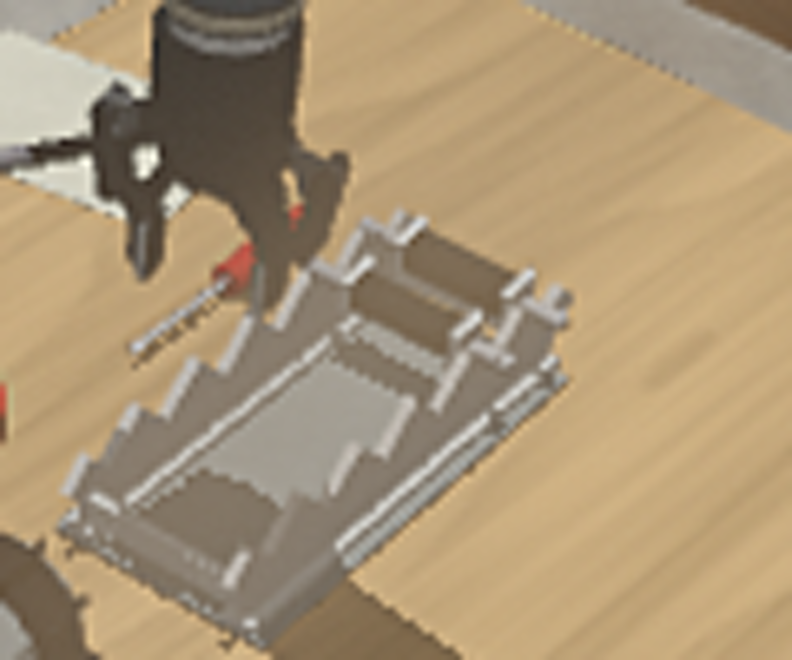

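View pics/b3t.png

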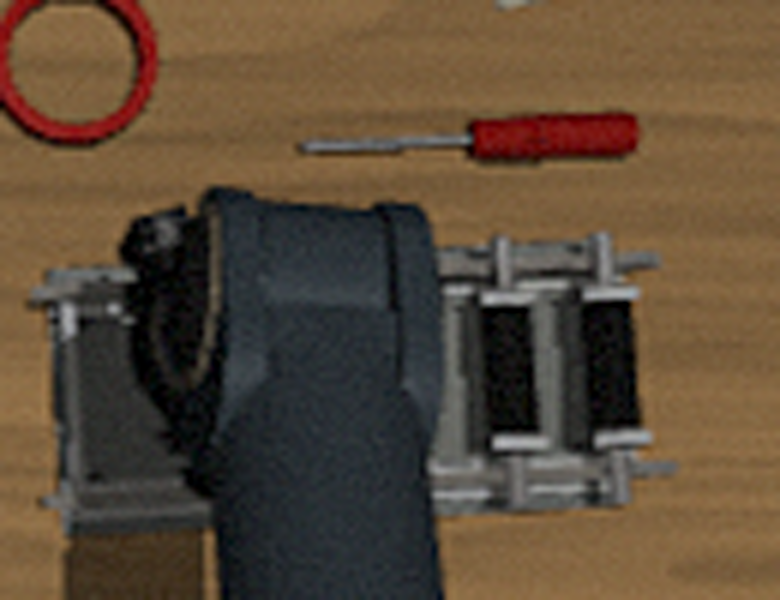

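```bash
python3 -m pendant '[[60,0,0,0,-0.06],[60,44.5,2.7,0,0],[60,44.5,2.7,0,0],[60,44.5,2.7,0,0],[60,44.5,2.7,0,0],[60,44.5,2.7,0,0],[60,44.5,2.7,0,0],[60,44.5,2.7,0,0],[60,44.5,2.7,0,0],[60,0,0,0,0],[60,0,0,0,0]]'; python3 -m pendant '[[60,0,0,30,0],[60,0,0,40,0],[60,0,0,40,0],[60,0,0,30,0],[60,0,0,0,0],[60,0,0,0,0]]';python3 -c "
from h import *
to(.4178,.1815,.004,.324);snap('side','c1',[200,140,320,230],6)"
```

```text
clock: 23.05
tool_pos: [0.4169, 0.1826, 0.2018]
tool_rot: [0.001, 0.582, 0.813, 0.0]
contact_force: [0.9, -1.2, -0.0]
gripper_width: 0.0603
clock: 23.65
tool_pos: [0.4178, 0.1809, 0.0617]
tool_rot: [0.0, 0.584, 0.812, -0.0]
contact_force: [0.5, 0.5, 0.4]
gripper_width: 0.0599
clk 23.65 pos [0.4178 0.1809 0.0617] jawyaw 0.325 delta [ 0.6  0.2 57.7] turn 0.001 q7 -0.56
```

View pics/c1.png

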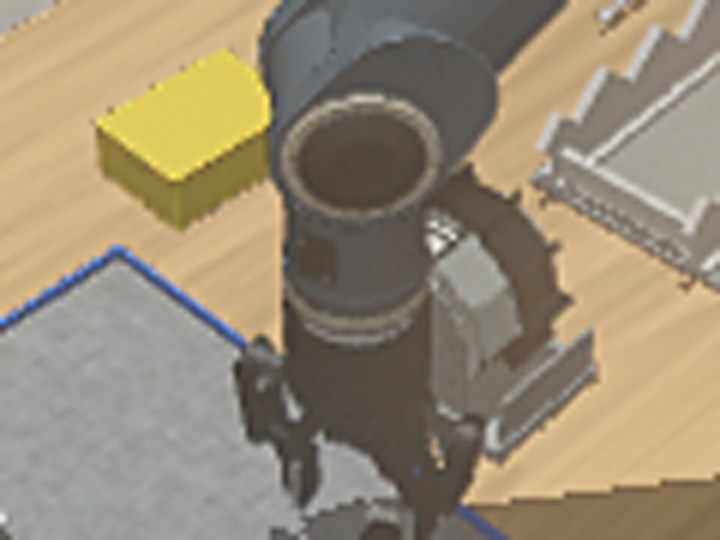

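```bash
python3 -m pendant '[[60,0.6,0,18,0],[60,0,0,25,0],[60,0,0,12,0],[60,0,0,2,0],[60,0,0,0,0],[20,0,0,0,0],[20,0,0,0,0],[20,0,0,0,0],[20,0,0,0,0],[5,0,0,0,0]]'; python3 -m pendant '[[5,0,0,-20,0],[5,0,0,-40,0],[5,0,0,-45,0],[5,0,0,-45,0],[5,0,0,-46,0],[5,0,0,0,0.1],[5,0,0,0,0.148],[5,0,0,0,0.148],[5,0,0,0,0.148],[5,0,0,0,0.148],[5,0,0,0,0.148],[5,0,0,0,0.148]]'; python3 -m pendant '[[5,0,0,0,0.148],[5,0,0,0,0.148],[5,0,0,0,0.148],[5,0,0,0,0.148],[5,0,0,0,0.148],[5,0,0,0,0.1],[5,0,0,0,0],[5,0,0,0,0]]'; python3 -c "
from h import *
to(.5225,-.3314,.2,-1.505)"
```

```text
clock: 24.7
tool_pos: [0.4174, 0.1825, 0.0053]
tool_rot: [0.001, 0.582, 0.813, 0.0]
contact_force: [-1.8, -1.3, 8.1]
gripper_width: 0.0261
clock: 25.9
tool_pos: [0.4163, 0.1822, 0.2003]
tool_rot: [0.0, 0.899, 0.437, -0.0]
contact_force: [0.5, 0.2, -1.9]
gripper_width: 0.0262
clock: 26.7
tool_pos: [0.4165, 0.1823, 0.2003]
tool_rot: [0.0, 0.999, 0.036, -0.0]
contact_force: [-0.3, 0.5, -1.9]
gripper_width: 0.026
clk 26.70 pos [0.4165 0.1823 0.2003] jawyaw -1.498 delta [6.84e+01 5.20e+02 4.00e-01] turn 0.007 q7 -2.10
```

```bash
python3 -m pendant '[[5,5.7,43.3,0,0.007],[5,5.7,43.3,0,0],[5,5.7,43.3,0,0],[5,5.7,43.3,0,0],[5,5.7,43.3,0,0],[5,5.7,43.3,0,0],[5,5.7,43.3,0,0],[5,5.7,43.3,0,0],[5,5.7,43.3,0,0],[5,5.7,43.3,0,0],[5,5.7,43.3,0,0],[5,5.7,43.3,0,0]]'; python3 -m pendant '[[5,0,0,0,0],[5,0,0,25,0],[5,0,0,35,0],[5,0,0,35,0],[5,0,0,25,0],[5,0,0,10,0],[5,0,0,0,0],[5,0,0,0,0],[5,0,0,0,0]]'; python3 -c "
from h import *
to(.5225,-.3314,.048,-1.505);snap('side','c2',[280,90,400,190],6.6)"
```

```text
clock: 27.9
tool_pos: [0.5183, -0.3334, 0.2001]
tool_rot: [-0.0, 0.999, 0.033, -0.0]
contact_force: [0.1, -0.6, -1.8]
gripper_width: 0.0258
clock: 28.8
tool_pos: [0.5195, -0.3324, 0.0721]
tool_rot: [0.001, 0.999, 0.032, 0.001]
contact_force: [0.9, 0.4, -1.4]
gripper_width: 0.0259
clk 28.80 pos [ 0.5195 -0.3324  0.0721] jawyaw -1.507 delta [ 3.  -0.8 24.2] turn -0.002 q7 -1.08
```

View pics/c2.png

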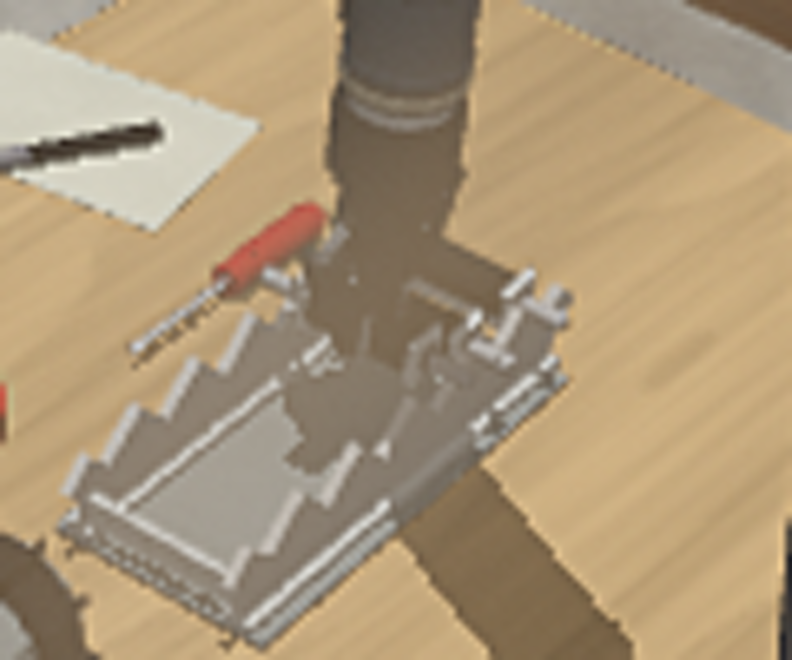

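```bash
python3 -m pendant '[[5,2.5,-0.8,9,0],[5,0,0,9,0],[5,0,0,4,0],[5,0,0,2,0],[5,0,0,0,0],[5,0,0,0,0]]'; python3 -c "
from h import *
to(.5225,-.3314,.047,-1.505)"
```

```text
clock: 29.45
tool_pos: [0.5205, -0.3297, 0.048]
tool_rot: [-0.001, 0.999, 0.032, -0.001]
contact_force: [-4.7, 4.2, 14.3]
gripper_width: 0.0263
clk 29.45 pos [ 0.5205 -0.3297  0.048 ] jawyaw -1.507 delta [1.9 1.8 1. ] turn -0.002 q7 -1.09
```

```bash
python3 -m pendant '[[42,0,0,0,0],[42,0,0,0,0],[42,0,0,0,0],[42,0,0,-15,0],[42,0,0,-40,0],[42,0,0,-50,0],[42,0,0,-50,0],[42,0,-45,0,0],[42,0,-45,0,0],[42,0,-45,0,0],[42,0,-45,0,0],[42,0,-45,0,0]]'; python3 -m pendant '[[60,0,0,0,-0.1455],[60,0,0,0,-0.1455],[60,0,0,0,-0.1455],[60,0,0,0,-0.1455],[60,0,0,0,-0.1455],[60,0,0,0,-0.1455],[60,0,0,0,-0.1455],[60,0,0,0,-0.1455],[60,0,0,0,0]]'; python3 -c "
from h import *
snap('side','c3',[280,90,400,190],6.6);snap('top','c3t',[320,120,450,220],6)
tray_rollers('c3t');to(.6189,.3665,.2,-.343)"
```

```text
clock: 30.65
tool_pos: [0.5064, -0.1047, 0.2025]
tool_rot: [0.0, 1.0, 0.031, 0.001]
contact_force: [0.3, 0.3, 0.4]
gripper_width: 0.0422
clock: 31.55
tool_pos: [0.5067, -0.1065, 0.2021]
tool_rot: [0.0, 0.818, 0.576, 0.0]
contact_force: [-0.1, -0.2, 1.3]
gripper_width: 0.0599
px 179.9 153.5 xy [0.6189 0.3664] shaft yaw 1.222 len 0.071 wid 8.5
px 177.1 184.7 xy [0.5123 0.3736] shaft yaw 1.799 len 0.072 wid 8.9
px 175.7 216.8 xy [0.4034 0.376 ] shaft yaw 1.896 len 0.072 wid 8.6
clk 31.65 pos [ 0.5066 -0.1065  0.2019] jawyaw -0.347 delta [483.  -55.2   1.8] turn -0.004 q7 -0.35
```

View pics/c3.png

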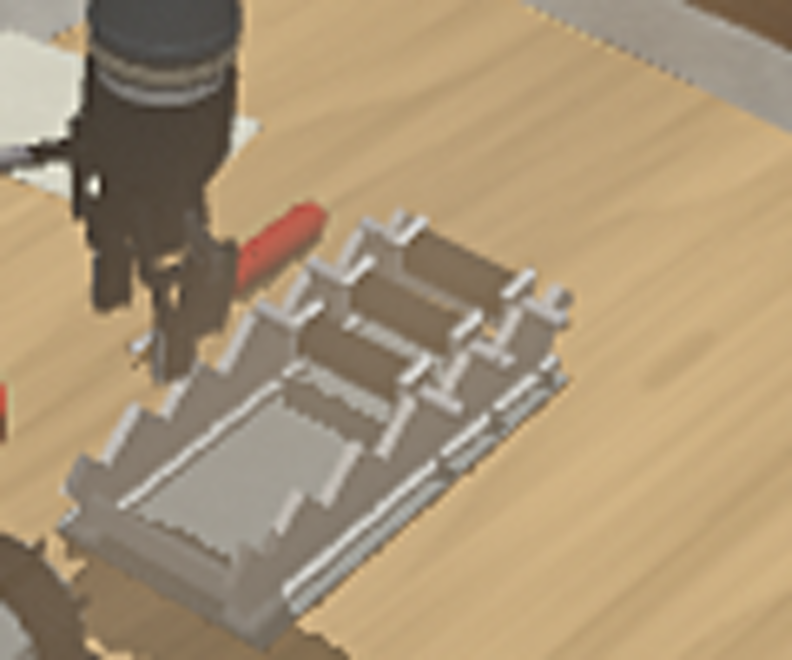

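View pics/c3t.png

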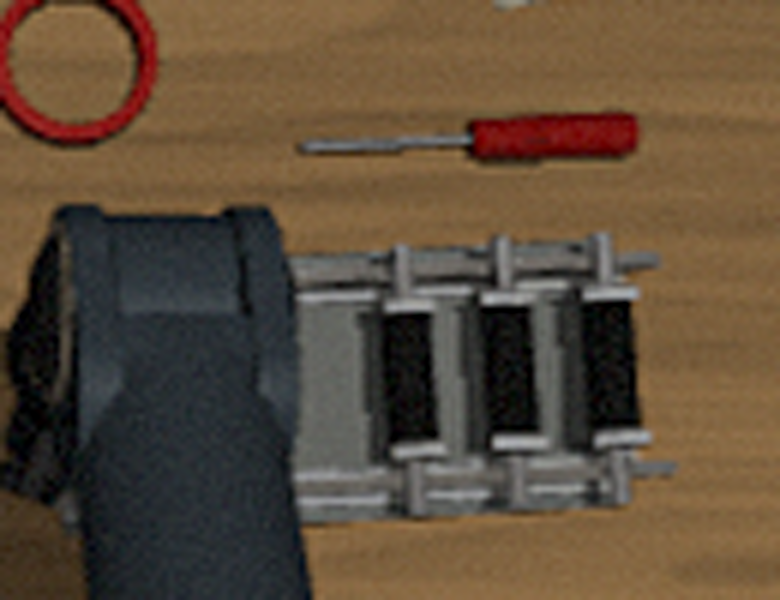

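```bash
python3 -m pendant '[[60,43.9,-5,0,0],[60,43.9,-5,0,0],[60,43.9,-5,0,0],[60,43.9,-5,0,0],[60,43.9,-5,0,0],[60,43.9,-5,0,0],[60,43.9,-5,0,0],[60,43.9,-5,0,0],[60,43.9,-5,0,0],[60,43.9,-5,0,0],[60,43.9,-5,0,0],[60,0,0,0,0]]'; python3 -m pendant '[[60,0,0,30,0],[60,0,0,40,0],[60,0,0,40,0],[60,0,0,30,0],[60,0,0,0,0],[60,0,0,0,0]]';python3 -c "
from h import *
to(.6189,.3665,.004,-.345);snap('side','d1',[120,150,260,270],5.7)"
```

```text
clock: 32.85
tool_pos: [0.6151, 0.3751, 0.2009]
tool_rot: [-0.003, 0.816, 0.578, 0.001]
contact_force: [-0.6, 1.0, 0.5]
gripper_width: 0.06
clock: 33.45
tool_pos: [0.6177, 0.3666, 0.0618]
tool_rot: [0.0, 0.818, 0.575, 0.0]
contact_force: [0.2, -0.8, 0.4]
gripper_width: 0.0602
clk 33.45 pos [0.6177 0.3666 0.0618] jawyaw -0.345 delta [ 0.3  1.1 57.8] turn -0.000 q7 -1.21
```

View pics/d1.png

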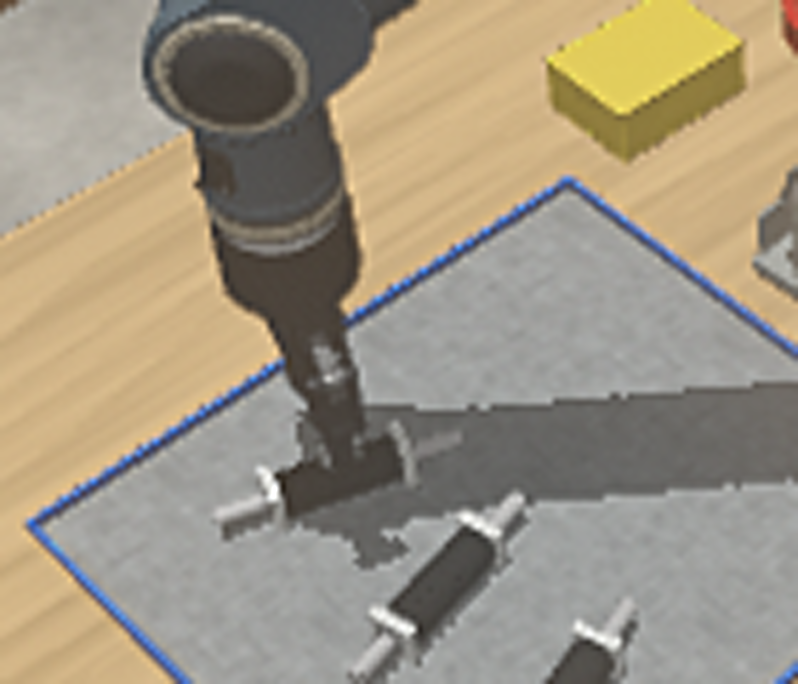

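```bash
python3 -m pendant '[[60,0,1,18,0],[60,0,0,25,0],[60,0,0,12,0],[60,0,0,2,0],[60,0,0,0,0],[20,0,0,0,0],[20,0,0,0,0],[20,0,0,0,0],[20,0,0,0,0],[5,0,0,0,0]]'; python3 -m pendant '[[5,0,0,-20,0],[5,0,0,-40,0],[5,0,0,-45,0],[5,0,0,-45,0.1],[5,0,0,-46,0.152],[5,0,0,0,0.152],[5,0,0,0,0.152],[5,0,0,0,0.152],[5,0,0,0,0.152],[5,0,0,0,0.152],[5,0,0,0,0.152]]'; python3 -m pendant '[[5,0,0,0,0]]'; python3 -c "
from h import *
to(.5188,-.2756,.2,-1.505)"
```

```text
clock: 34.5
tool_pos: [0.619, 0.3672, 0.0058]
tool_rot: [0.0, 0.818, 0.576, 0.001]
contact_force: [-0.5, 0.1, 6.0]
gripper_width: 0.026
clock: 34.6
tool_pos: [0.6189, 0.3673, 0.0058]
tool_rot: [0.0, 0.818, 0.576, 0.001]
contact_force: [-0.8, -1.2, 6.1]
gripper_width: 0.0261
clk 34.60 pos [0.6189 0.3673 0.0058] jawyaw -0.344 delta [-638.7  122.5 -195.1] turn 1.161 q7 -1.24out of range: row 5 has 0.152, outside -0.15 to 0.15
```

```bash
python3 -m pendant '[[5,0,0,-20,0],[5,0,0,-40,0],[5,0,0,-45,0.14],[5,0,0,-45,0.146],[5,0,0,-46,0.146],[5,0,0,0,0.146],[5,0,0,0,0.146],[5,0,0,0,0.146],[5,0,0,0,0.146],[5,0,0,0,0.146],[5,0,0,0,0],[5,0,0,0,0]]'; python3 -c "
from h import *
to(.5188,-.2756,.2,-1.505)"
```

```text
clock: 35.8
tool_pos: [0.618, 0.3666, 0.2007]
tool_rot: [0.0, 0.999, 0.034, -0.0]
contact_force: [0.8, -0.7, -1.9]
gripper_width: 0.026
clk 35.80 pos [0.618  0.3666 0.2007] jawyaw -1.502 delta [-143.   633.9    0.7] turn 0.003 q7 -2.19
```

```bash
python3 -m pendant '[[5,-9.4,42.3,0,0.003],[5,-9.4,42.3,0,0],[5,-9.4,42.3,0,0],[5,-9.4,42.3,0,0],[5,-9.4,42.3,0,0],[5,-9.4,42.3,0,0],[5,-9.4,42.3,0,0],[5,-9.4,42.3,0,0],[5,-9.4,42.3,0,0],[5,-9.4,42.3,0,0],[5,-9.4,42.3,0,0],[5,-9.4,42.3,0,0]]'; python3 -m pendant '[[5,-9.4,42.3,0,0],[5,-9.4,42.3,0,0],[5,-9.4,42.3,0,0],[5,0,0,0,0],[5,0,0,25,0],[5,0,0,35,0],[5,0,0,35,0],[5,0,0,25,0],[5,0,0,10,0],[5,0,0,0,0],[5,0,0,0,0]]'; python3 -c "
from h import *
to(.5188,-.2756,.048,-1.505);snap('side','d2',[280,90,400,190],6.6)"
```

```text
clock: 37.0
tool_pos: [0.5369, -0.1486, 0.2008]
tool_rot: [0.0, 0.999, 0.033, 0.0]
contact_force: [1.1, -0.4, -2.0]
gripper_width: 0.026
clock: 38.1
tool_pos: [0.5182, -0.2758, 0.0716]
tool_rot: [0.0, 1.0, 0.032, 0.001]
contact_force: [0.6, -0.1, -0.6]
gripper_width: 0.0259
clk 38.10 pos [ 0.5182 -0.2758  0.0716] jawyaw -1.508 delta [ 0.6 -0.2 23.6] turn -0.003 q7 -1.11
```

View pics/d2.png

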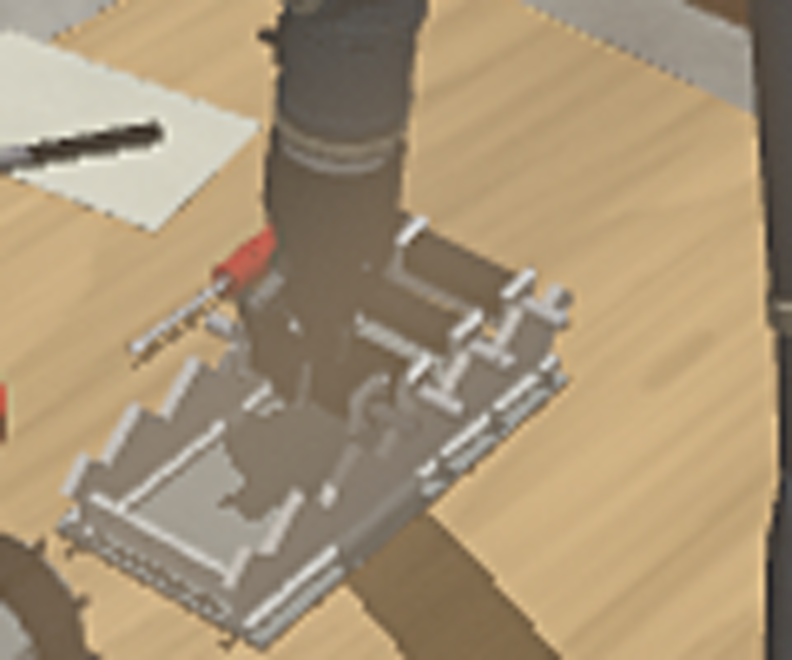

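```bash
python3 -m pendant '[[5,0.5,0,9,0],[5,0,0,9,0],[5,0,0,4,0],[5,0,0,1.5,0],[5,0,0,0,0],[5,0,0,0,0]]'; python3 -m pendant '[[42,0,0,0,0],[42,0,0,0,0],[42,0,0,0,0],[42,0,0,-15,0],[42,0,0,-40,0],[42,0,0,-50,0],[42,0,0,-50,0],[42,0,-45,0,0],[42,0,-45,0,0],[42,0,-45,0,0],[42,0,-45,0,0],[42,0,-45,0,0]]'; python3 -m pendant '[[60,0,0,0,-0.1438],[60,0,0,0,-0.1438],[60,0,0,0,-0.1438],[60,0,0,0,-0.1438],[60,0,0,0,-0.1438],[60,0,0,0,-0.1438],[60,0,0,0,-0.1438],[60,0,0,0,-0.1438],[60,0,0,0,-0.1438],[60,0,0,0,-0.1438],[60,0,0,0,-0.1438],[60,0,0,0,-0.1438]]'; python3 -c "
from h import *
snap('side','d3',[280,90,400,190],6.6);snap('top','d3t',[320,120,450,220],6)
tray_rollers('d3t');to(.5123,.3736,.2,.218)"
```

```text
clock: 38.75
tool_pos: [0.5179, -0.2738, 0.0484]
tool_rot: [-0.001, 0.999, 0.032, -0.0]
contact_force: [-4.0, 4.8, 12.5]
gripper_width: 0.0259
clock: 39.95
tool_pos: [0.5035, -0.0494, 0.203]
tool_rot: [0.0, 1.0, 0.031, 0.001]
contact_force: [1.7, 0.8, -0.2]
gripper_width: 0.042
clock: 41.15
tool_pos: [0.5038, -0.0512, 0.2028]
tool_rot: [0.001, 0.624, 0.781, 0.0]
contact_force: [-0.6, -0.7, -0.2]
gripper_width: 0.0602
px 177.1 184.7 xy [0.5123 0.3736] shaft yaw 1.794 len 0.072 wid 8.9
px 175.7 216.8 xy [0.4034 0.376 ] shaft yaw 1.904 len 0.072 wid 8.6
clk 41.25 pos [ 0.5038 -0.0512  0.2026] jawyaw 0.216 delta [413.1  99.5   2.5] turn -0.002 q7 0.11
```

View pics/d3.png

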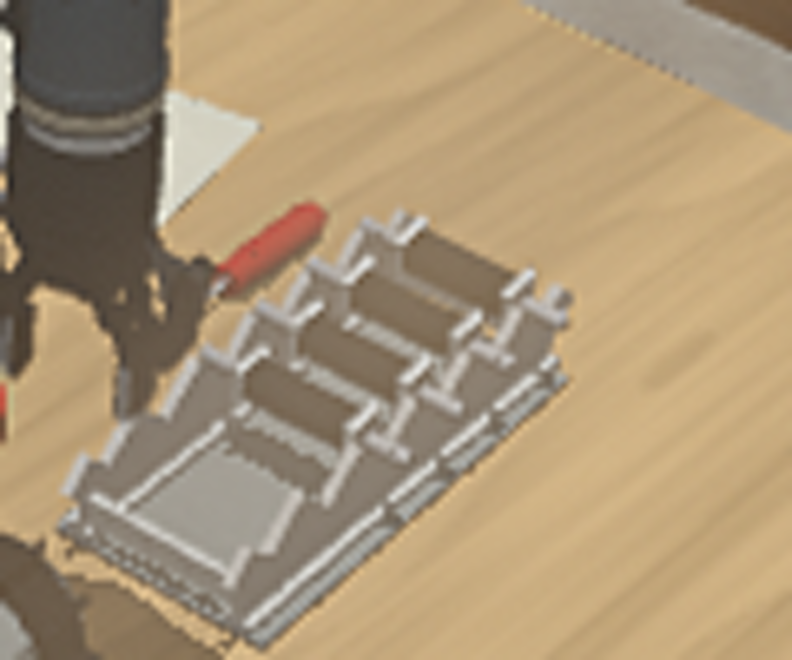

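View pics/d3t.png

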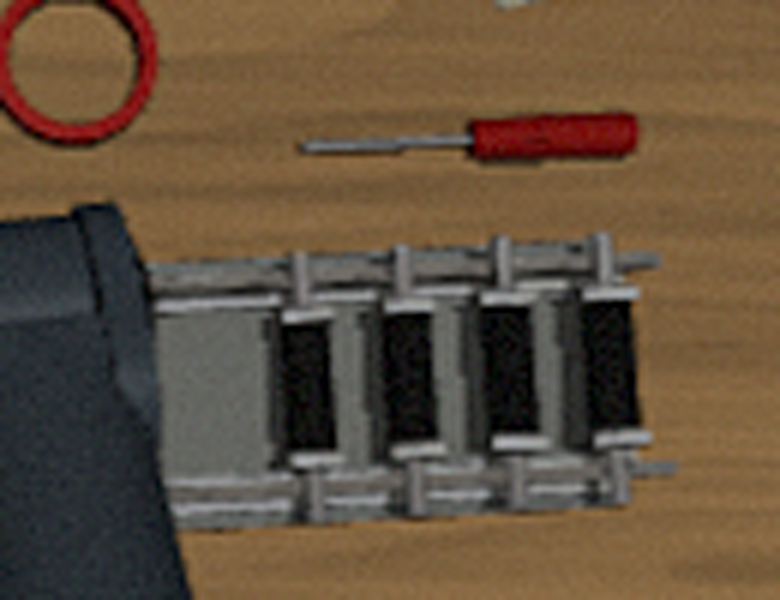

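Four rollers are in the rack and the remaining two haven't moved. I'll go for the fifth, covering (413, 99.5) in 10 rows.

```bash
python3 -m pendant '[[60,41.3,9.95,0,0],[60,41.3,9.95,0,0],[60,41.3,9.95,0,0],[60,41.3,9.95,0,0],[60,41.3,9.95,0,0],[60,41.3,9.95,0,0],[60,41.3,9.95,0,0],[60,41.3,9.95,0,0],[60,41.3,9.95,0,0],[60,41.3,9.95,0,0],[60,0,0,0,0],[60,0,0,0,0]]'; python3 -m pendant '[[60,0,0,30,0],[60,0,0,40,0],[60,0,0,40,0],[60,0,0,30,0],[60,0,0,0,0],[60,0,0,0,0]]';python3 -c "
from h import *
to(.5123,.3736,.004,.22);snap('side','e1',[120,150,260,270],5.7)"
```

```text
clock: 42.45
tool_pos: [0.5114, 0.3748, 0.2018]
tool_rot: [0.0, 0.626, 0.78, -0.0]
contact_force: [0.2, -0.7, -0.2]
gripper_width: 0.0597
clock: 43.05
tool_pos: [0.5128, 0.3726, 0.0624]
tool_rot: [0.0, 0.627, 0.779, -0.0]
contact_force: [0.4, 0.1, -0.3]
gripper_width: 0.0597
clk 43.05 pos [0.5128 0.3726 0.0624] jawyaw 0.214 delta [ 1.1 -0.3 58.4] turn -0.006 q7 -0.79
```

View pics/e1.png

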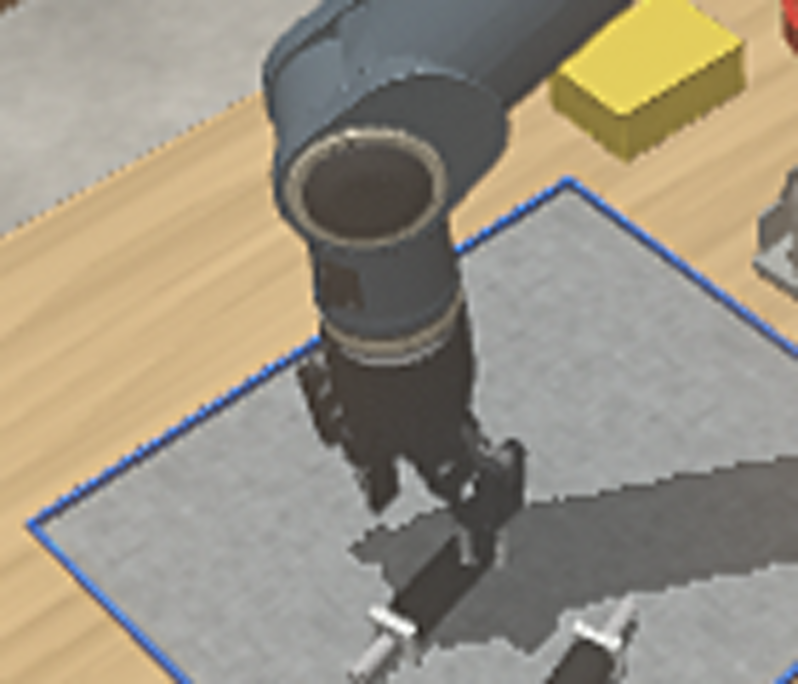

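```bash
python3 -m pendant '[[60,1,0,18,-0.005],[60,0,0,25,0],[60,0,0,12,0],[60,0,0,2,0],[60,0,0,0,0],[20,0,0,0,0],[20,0,0,0,0],[20,0,0,0,0],[20,0,0,0,0],[5,0,0,0,0]]'; python3 -m pendant '[[5,0,0,-20,0],[5,0,0,-40,0],[5,0,0,-45,0.145],[5,0,0,-45,0.145],[5,0,0,-46,0.145],[5,0,0,0,0.145],[5,0,0,0,0.145],[5,0,0,0,0.145],[5,0,0,0,0.145],[5,0,0,0,0.145],[5,0,0,0,0.145],[5,0,0,0,0.145]]'; python3 -m pendant '[[5,0,0,0,0.145],[5,0,0,0,0.13],[5,0,0,0,0],[5,0,0,0,0]]'; python3 -c "
from h import *
to(.515,-.2197,.2,-1.505)"
```

```text
clock: 44.1
tool_pos: [0.5124, 0.3754, 0.0061]
tool_rot: [0.0, 0.624, 0.781, 0.001]
contact_force: [-1.5, 0.2, 5.5]
gripper_width: 0.026
clock: 45.3
tool_pos: [0.5112, 0.3745, 0.2001]
tool_rot: [0.0, 0.986, 0.168, -0.001]
contact_force: [1.3, -0.6, -1.6]
gripper_width: 0.0261
clock: 45.7
tool_pos: [0.5113, 0.3747, 0.2004]
tool_rot: [0.0, 0.999, 0.035, -0.0]
contact_force: [0.3, -0.2, -1.9]
gripper_width: 0.0262
clk 45.70 pos [0.5113 0.3747 0.2004] jawyaw -1.500 delta [-38.4 593.2   0.7] turn 0.005 q7 -2.26
```

```bash
python3 -m pendant '[[5,-2.6,42.35,0,0.005],[5,-2.6,42.35,0,0],[5,-2.6,42.35,0,0],[5,-2.6,42.35,0,0],[5,-2.6,42.35,0,0],[5,-2.6,42.35,0,0],[5,-2.6,42.35,0,0],[5,-2.6,42.35,0,0],[5,-2.6,42.35,0,0],[5,-2.6,42.35,0,0],[5,-2.6,42.35,0,0],[5,-2.6,42.35,0,0]]'; python3 -m pendant '[[5,-2.6,42.35,0,0],[5,-2.6,42.35,0,0],[5,0,0,0,0],[5,0,0,25,0],[5,0,0,35,0],[5,0,0,35,0],[5,0,0,25,0],[5,0,0,10,0],[5,0,0,0,0],[5,0,0,0,0]]'; python3 -c "
from h import *
to(.515,-.2197,.048,-1.505);snap('side','e2',[280,90,400,190],6.6)"
```

```text
clock: 46.9
tool_pos: [0.5124, -0.136, 0.201]
tool_rot: [-0.0, 0.999, 0.033, 0.0]
contact_force: [0.5, -1.1, -1.7]
gripper_width: 0.026
clock: 47.9
tool_pos: [0.5138, -0.2194, 0.0718]
tool_rot: [0.0, 0.999, 0.032, 0.001]
contact_force: [1.0, -0.1, -2.5]
gripper_width: 0.0264
clk 47.90 pos [ 0.5138 -0.2194  0.0718] jawyaw -1.507 delta [ 1.1  0.4 23.9] turn -0.002 q7 -1.12
```

View pics/e2.png

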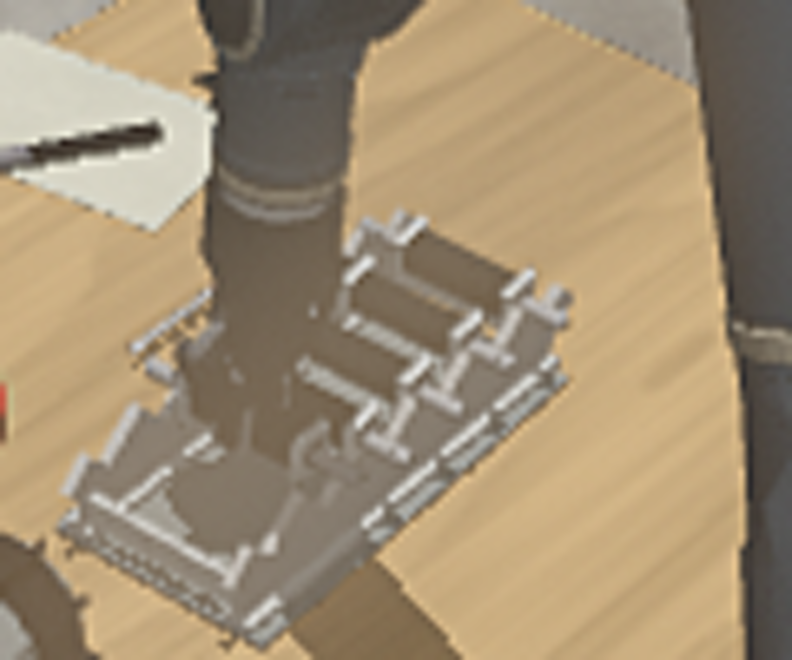

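```bash
python3 -m pendant '[[5,1,0,9,0],[5,0,0,9,0],[5,0,0,4,0],[5,0,0,1.5,0],[5,0,0,0,0],[5,0,0,0,0]]'; python3 -m pendant '[[42,0,0,0,0],[42,0,0,0,0],[42,0,0,0,0],[42,0,0,-15,0],[42,0,0,-40,0],[42,0,0,-50,0],[42,0,0,-50,0],[42,0,-45,0,0],[42,0,-45,0,0],[42,0,-45,0,0],[42,0,-45,0,0],[42,0,-45,0,0]]'; python3 -m pendant '[[60,0,0,0,-0.148],[60,0,0,0,-0.148],[60,0,0,0,-0.148],[60,0,0,0,-0.148],[60,0,0,0,-0.148],[60,0,0,0,-0.148],[60,0,0,0,-0.148],[60,0,0,0,-0.148],[60,0,0,0,-0.148],[60,0,0,0,-0.148],[60,0,0,0,-0.148],[60,0,0,0,-0.148]]'; python3 -m pendant '[[60,0,0,0,-0.06],[60,0,0,0,0]]'; python3 -c "
from h import *
snap('side','e3',[280,90,400,190],6.6);snap('top','e3t',[320,120,450,220],6)
tray_rollers('e3t');to(.4034,.376,.2,.33)"
```

```text
clock: 48.55
tool_pos: [0.5138, -0.2179, 0.0486]
tool_rot: [-0.001, 0.999, 0.032, -0.0]
contact_force: [-3.7, 3.5, 11.9]
gripper_width: 0.0261
clock: 49.75
tool_pos: [0.4993, 0.0069, 0.2023]
tool_rot: [0.0, 1.0, 0.031, 0.0]
contact_force: [0.2, 0.7, -0.2]
gripper_width: 0.0424
clock: 50.95
tool_pos: [0.4996, 0.0052, 0.202]
tool_rot: [-0.0, 0.604, 0.797, -0.0]
contact_force: [-0.2, -0.2, -0.5]
gripper_width: 0.0598
clock: 51.15
tool_pos: [0.4996, 0.0052, 0.202]
tool_rot: [-0.0, 0.582, 0.813, -0.0]
contact_force: [0.3, 0.3, 0.5]
gripper_width: 0.0603
px 175.6 216.8 xy [0.4034 0.3763] shaft yaw 1.889 len 0.072 wid 8.8
clk 51.25 pos [0.4997 0.0052 0.2021] jawyaw 0.326 delta [382.   27.7   2.1] turn -0.004 q7 0.16
```

View pics/e3.png

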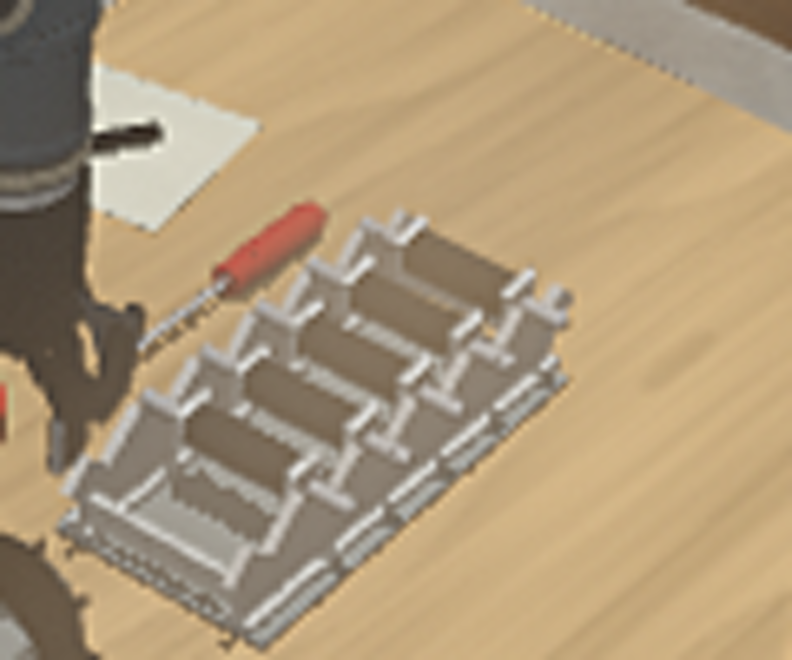

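View pics/e3t.png

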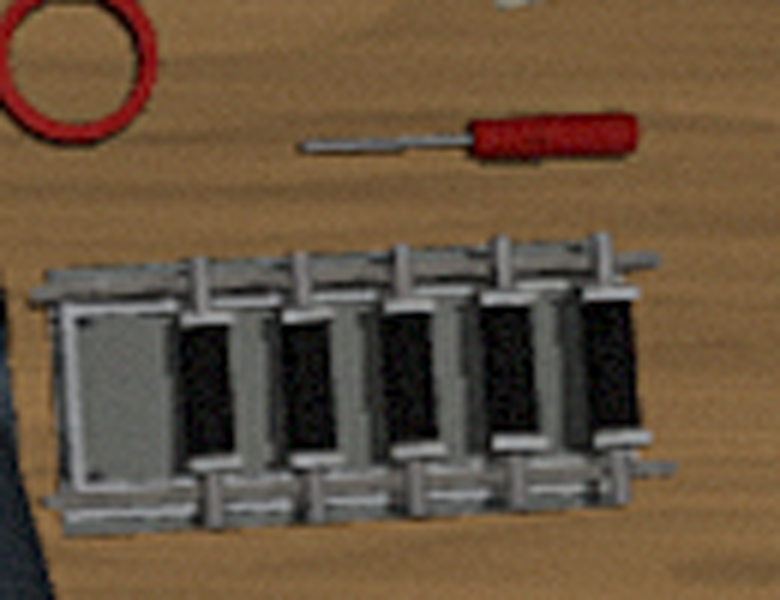

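Five rollers are seated. For the last one I'll cover (382, 27.7) in 9 rows of (42.4, 3.1).

```bash
python3 -m pendant '[[60,42.4,3.1,0,0],[60,42.4,3.1,0,0],[60,42.4,3.1,0,0],[60,42.4,3.1,0,0],[60,42.4,3.1,0,0],[60,42.4,3.1,0,0],[60,42.4,3.1,0,0],[60,42.4,3.1,0,0],[60,42.4,3.1,0,0],[60,0,0,0,0],[60,0,0,0,0]]'; python3 -m pendant '[[60,0,0,30,0],[60,0,0,40,0],[60,0,0,40,0],[60,0,0,30,0],[60,0,0,0,0],[60,0,0,0,0]]';python3 -c "
from h import *
to(.4034,.376,.004,.326);snap('side','f1',[140,170,280,290],5.7)"
```

```text
clock: 52.35
tool_pos: [0.4025, 0.3764, 0.202]
tool_rot: [-0.0, 0.581, 0.814, -0.0]
contact_force: [-0.5, 0.2, 0.2]
gripper_width: 0.06
clock: 52.95
tool_pos: [0.404, 0.3747, 0.0626]
tool_rot: [0.0, 0.583, 0.812, -0.0]
contact_force: [0.2, 0.5, 0.6]
gripper_width: 0.06
clk 52.95 pos [0.404  0.3747 0.0626] jawyaw 0.326 delta [ 1.5 -0.1 58.6] turn 0.000 q7 -0.77
```

View pics/f1.png

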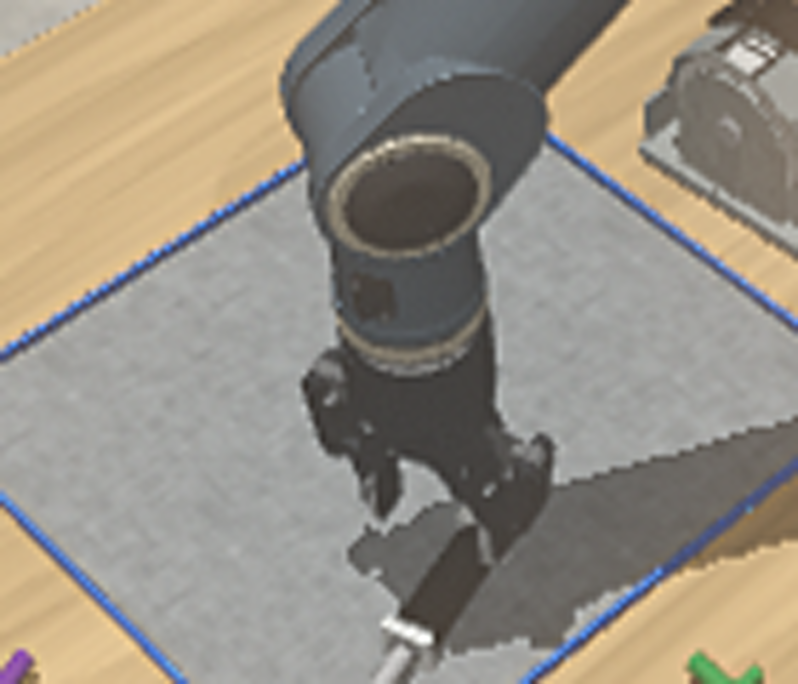

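```bash
python3 -m pendant '[[60,1,0,18,0],[60,0,0,25,0],[60,0,0,12,0],[60,0,0,2,0],[60,0,0,0,0],[20,0,0,0,0],[20,0,0,0,0],[20,0,0,0,0],[20,0,0,0,0],[5,0,0,0,0]]'; python3 -m pendant '[[5,0,0,-20,0],[5,0,0,-40,0],[5,0,0,-45,0.145],[5,0,0,-45,0.145],[5,0,0,-46,0.145],[5,0,0,0,0.145],[5,0,0,0,0.145],[5,0,0,0,0.145],[5,0,0,0,0.145],[5,0,0,0,0.145],[5,0,0,0,0.145],[5,0,0,0,0.145]]'; python3 -m pendant '[[5,0,0,0,0.145],[5,0,0,0,0.145],[5,0,0,0,0.09],[5,0,0,0,0],[5,0,0,0,0]]'; python3 -c "
from h import *
to(.5113,-.1638,.2,-1.505)"
```

```text
clock: 54.0
tool_pos: [0.4033, 0.3771, 0.0065]
tool_rot: [0.0, 0.582, 0.813, 0.001]
contact_force: [-0.5, -1.4, 6.3]
gripper_width: 0.0259
clock: 55.2
tool_pos: [0.4024, 0.3764, 0.2014]
tool_rot: [0.0, 0.976, 0.22, -0.0]
contact_force: [0.6, -0.0, -2.1]
gripper_width: 0.0254
clock: 55.7
tool_pos: [0.4026, 0.3765, 0.2013]
tool_rot: [0.0, 0.999, 0.036, -0.0]
contact_force: [0.3, 0.2, -1.4]
gripper_width: 0.0258
clk 55.70 pos [0.4026 0.3765 0.2013] jawyaw -1.500 delta [ 70.1 546.7   1.4] turn 0.005 q7 -2.37
```

```bash
python3 -m pendant '[[5,5.6,42.05,0,0.005],[5,5.6,42.05,0,0],[5,5.6,42.05,0,0],[5,5.6,42.05,0,0],[5,5.6,42.05,0,0],[5,5.6,42.05,0,0],[5,5.6,42.05,0,0],[5,5.6,42.05,0,0],[5,5.6,42.05,0,0],[5,5.6,42.05,0,0],[5,5.6,42.05,0,0],[5,5.6,42.05,0,0]]'; python3 -m pendant '[[5,5.6,42.05,0,0],[5,0,0,0,0],[5,0,0,25,0],[5,0,0,35,0],[5,0,0,35,0],[5,0,0,25,0],[5,0,0,10,0],[5,0,0,0,0],[5,0,0,0,0]]'; python3 -c "
from h import *
to(.5113,-.1638,.048,-1.505);snap('side','f2',[260,100,380,200],6.6)"
```

```text
clock: 56.9
tool_pos: [0.5024, -0.1243, 0.2016]
tool_rot: [-0.0, 0.999, 0.033, 0.0]
contact_force: [1.4, 1.1, -1.8]
gripper_width: 0.0259
clock: 57.8
tool_pos: [0.5115, -0.1644, 0.0723]
tool_rot: [0.0, 0.999, 0.032, 0.001]
contact_force: [0.1, -0.4, -1.6]
gripper_width: 0.026
clk 57.80 pos [ 0.5115 -0.1644  0.0723] jawyaw -1.506 delta [-0.2 -0.6 24.3] turn -0.001 q7 -1.15
```

View pics/f2.png

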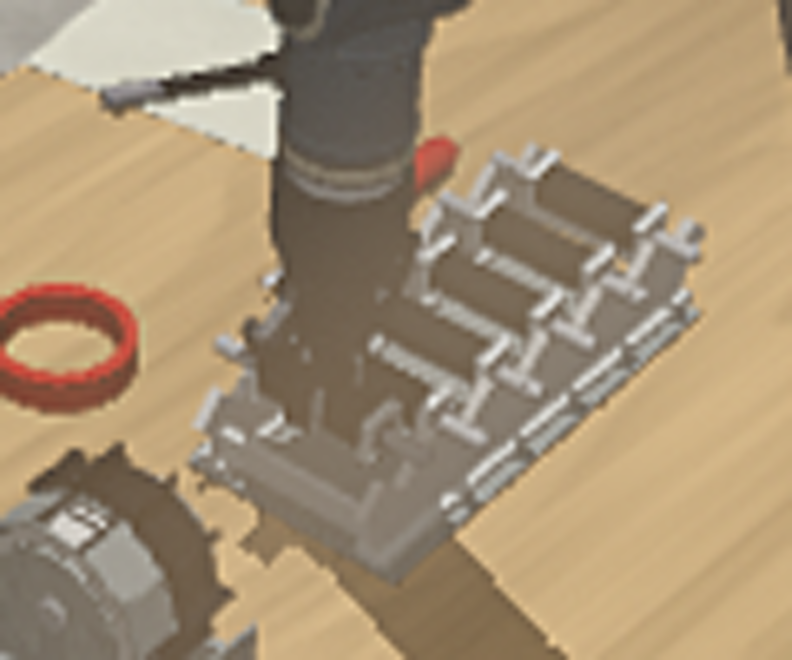

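```bash
python3 -m pendant '[[5,0,-0.5,9,0],[5,0,0,9,0],[5,0,0,4,0],[5,0,0,1.5,0],[5,0,0,0,0],[5,0,0,0,0]]'; python3 -m pendant '[[42,0,0,0,0],[42,0,0,0,0],[42,0,0,0,0],[42,0,0,-15,0],[42,0,0,-40,0],[42,0,0,-50,0],[42,0,0,-50,0],[0,-30,-40,0,0],[0,-30,-40,0,0],[0,-30,-40,0,0]]'; python3 -c "
from h import *
snap('side','f3',[260,100,380,200],6.6);snap('top','f3t',[250,120,450,240],4)
to(.46,-.003,.2,-1.51)"
```

```text
clock: 58.45
tool_pos: [0.5107, -0.162, 0.0491]
tool_rot: [-0.001, 0.999, 0.033, -0.0]
contact_force: [-3.2, 4.5, 14.0]
gripper_width: 0.0259
clock: 59.45
tool_pos: [0.4119, -0.0488, 0.2029]
tool_rot: [0.0, 1.0, 0.031, 0.0]
contact_force: [0.6, 0.5, -0.4]
gripper_width: 0.0003
clk 59.55 pos [ 0.4086 -0.0457  0.202 ] jawyaw -1.500 delta [ 54.3 -38.9   1.9] turn 0.010 q7 -1.47
```

View pics/f3.png

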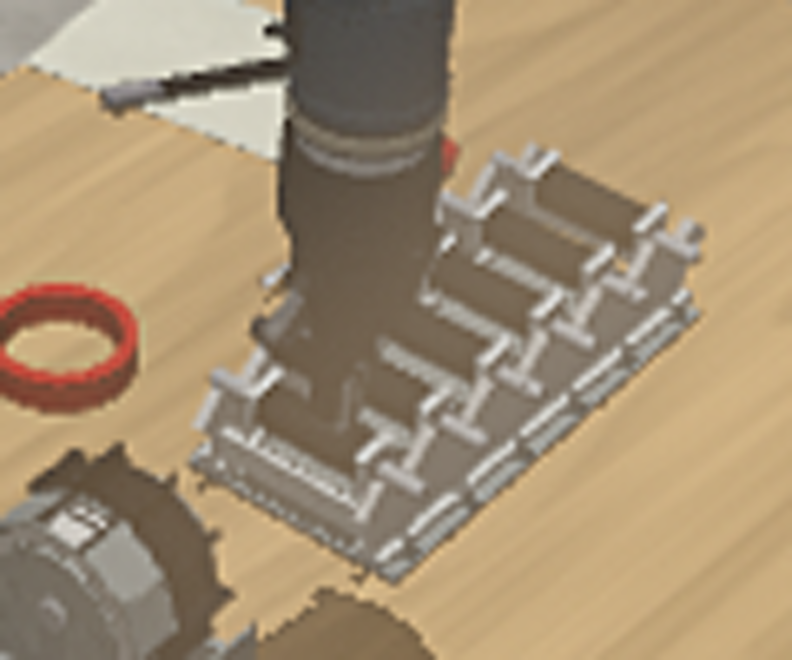

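View pics/f3t.png

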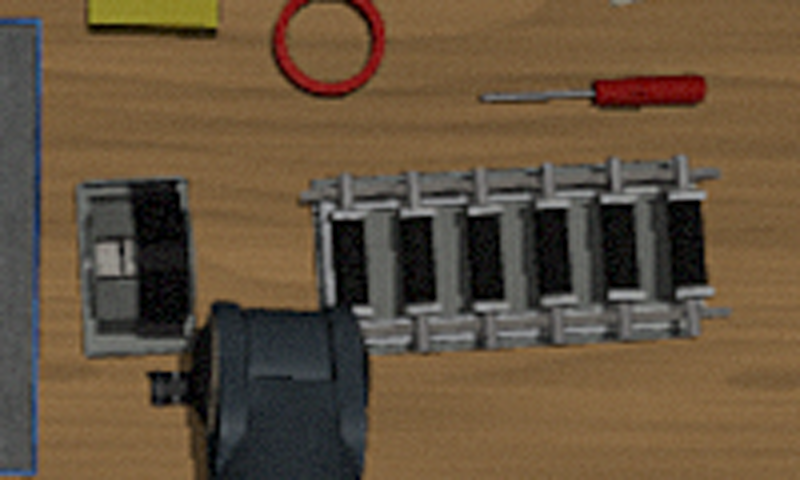

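```bash
python3 -c "
from h import *
for n,box,s in(('side',[240,155,310,220],9),('top',[260,155,310,215],9)):
    im=cv2.imread('pics/%s0_raw.png'%n);im=cv2.resize(im[box[1]:box[3],box[0]:box[2]],None,fx=s,fy=s,interpolation=cv2.INTER_CUBIC)
    a=.057;c,sn=np.cos(a),np.sin(a)
    def w(x,y,z):return (.5115+c*x-sn*y,-.003+sn*x+c*y,z)
    def dr(P,col):
        for p in proj(n,P):
            q=(p+.5-box[:2])*s-.5;cv2.circle(im,tuple(int(v) for v in q),3,col,-1)
    for k in(-2,-1,0,1,2,):
        t=np.deg2rad(18+36*k);dr([w(.063*np.sin(t),y,.07+.063*np.cos(t)) for y in(-.02,.02)],(0,0,255))
    dr([w(x,y,.0) for x in(-.075,.075) for y in(-.034,.062)],(0,255,0));dr([w(0,.0375,.124)],(255,0,0))
    cv2.imwrite('pics/ov_%s.png'%n,im)
"
```

```text
(no output)
```

View pics/ov_side.png

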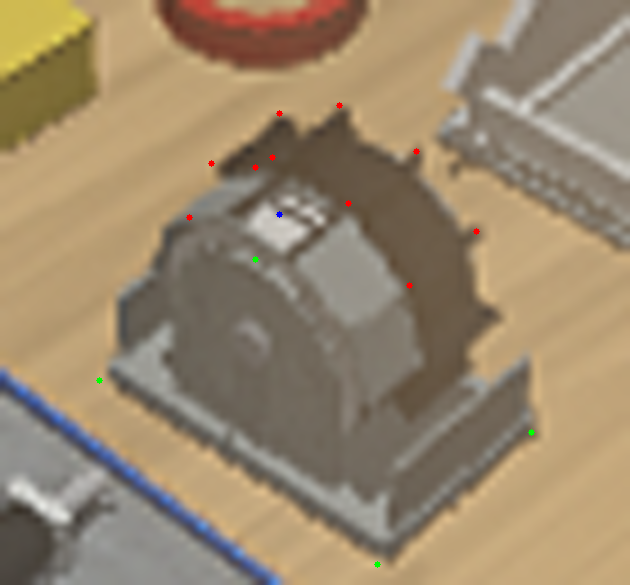

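View pics/ov_top.png

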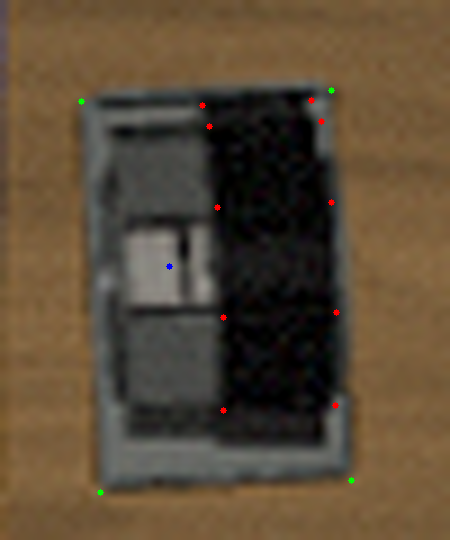

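```bash
python3 -c "
from h import *
to(.4755,-.006,.16,-1.514)"
```

```text
clk 59.55 pos [ 0.4086 -0.0457  0.202 ] jawyaw -1.500 delta [ 69.7 -34.7  41.8] turn 0.014 q7 -1.47
```

```bash
python3 -m pendant '[[0,35,-17,0,0.014],[0,35,-17.7,0,0],[0,0,0,20,0],[0,0,0,22,0],[0,0,0,0,0],[0,0,0,0,0]]'; python3 -c "
from h import *
to(.4755,-.006,.126,-1.514);snap('side','g1',[230,130,330,220],7.5);snap('top','g1t',[240,140,330,220],7.5)"
```

```text
clock: 60.15
tool_pos: [0.4811, -0.0116, 0.1608]
tool_rot: [0.0, 1.0, 0.025, -0.0]
contact_force: [0.7, -1.0, -0.4]
gripper_width: 0.0002
clk 60.15 pos [ 0.4811 -0.0116  0.1608] jawyaw -1.522 delta [-5.2 -5.9 34.8] turn -0.008 q7 -1.54
```

View pics/g1.png

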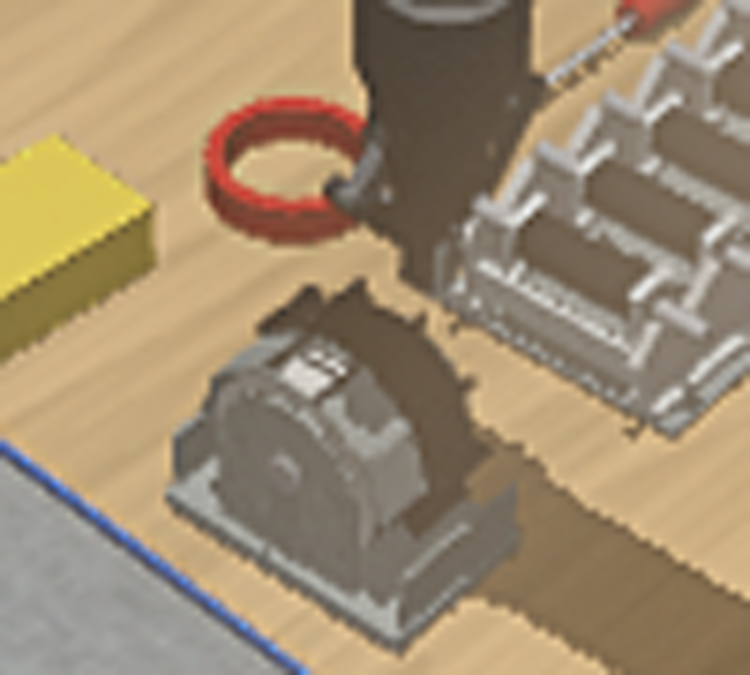

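View pics/g1t.png

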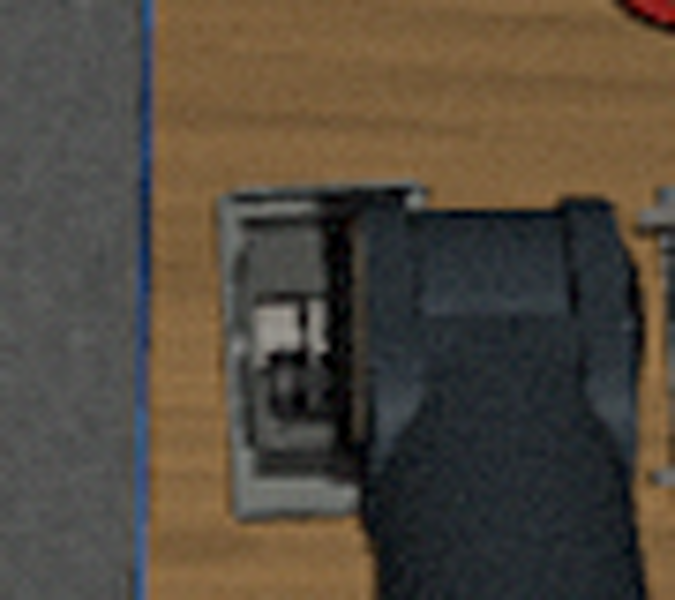

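```bash
python3 -c "
from h import *
s,M=st();p=s['tool_pos'];print((proj('side',p)-[230,130])*7.5,(proj('top',p)-[240,140])*7.5)"
```

```text
[[419.98669496 283.86223133]] [[403.18712808 391.34314776]]
```

```bash
python3 -m pendant '[[0,-5.2,-5.9,0,0],[0,0,0,10,0],[0,0,0,15,0],[0,0,0,10,0],[0,0,0,0,0],[0,0,0,0,0]]'; python3 -c "
from h import *
to(.4755,-.006,.126,-1.514);snap('side','g2',[230,130,330,220],7.5)"
```

```text
clock: 60.85
tool_pos: [0.4755, -0.0055, 0.1257]
tool_rot: [0.0, 1.0, 0.025, -0.0]
contact_force: [-0.1, -0.2, 0.1]
gripper_width: -0.0001
clk 60.85 pos [ 0.4755 -0.0055  0.1257] jawyaw -1.521 delta [-0.   0.5 -0.3] turn -0.007 q7 -1.55
```

View pics/g2.png

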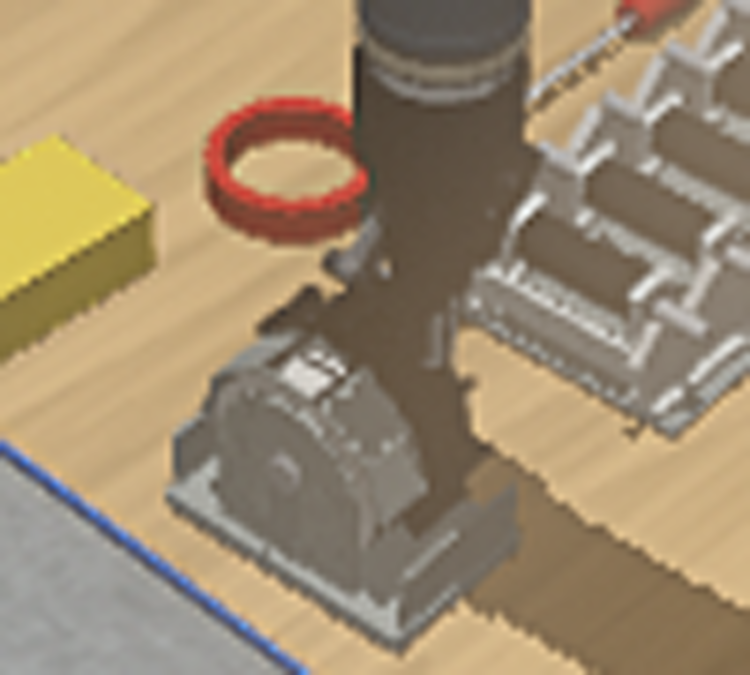

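```bash
python3 -m pendant '[[0,6,0,1,0],[0,7,0,0,0],[0,7,0,0,0],[0,7,0,0,0]]'; python3 -m pendant '[[0,7,0,0,0],[0,8,0,0,0],[0,0,0,0,0],[0,0,0,0,0]]'; python3 -c "
from h import *
to(.4755,-.006,.126,-1.514);snap('side','g3',[230,130,330,220],7.5);crop('side0','x.png')"
```

```text
clock: 61.3
tool_pos: [0.5031, -0.004, 0.125]
tool_rot: [-0.0, 1.0, 0.025, 0.0]
contact_force: [-0.5, 0.6, -0.3]
gripper_width: -0.0001
clock: 61.7
tool_pos: [0.5174, -0.0034, 0.1246]
tool_rot: [0.0, 1.0, 0.025, -0.0]
contact_force: [-2.7, 0.1, 0.1]
gripper_width: 0.0002
clk 61.70 pos [ 0.5174 -0.0034  0.1246] jawyaw -1.521 delta [-42.    0.5  -1.4] turn -0.007 q7 -1.54
```

View pics/g3.png

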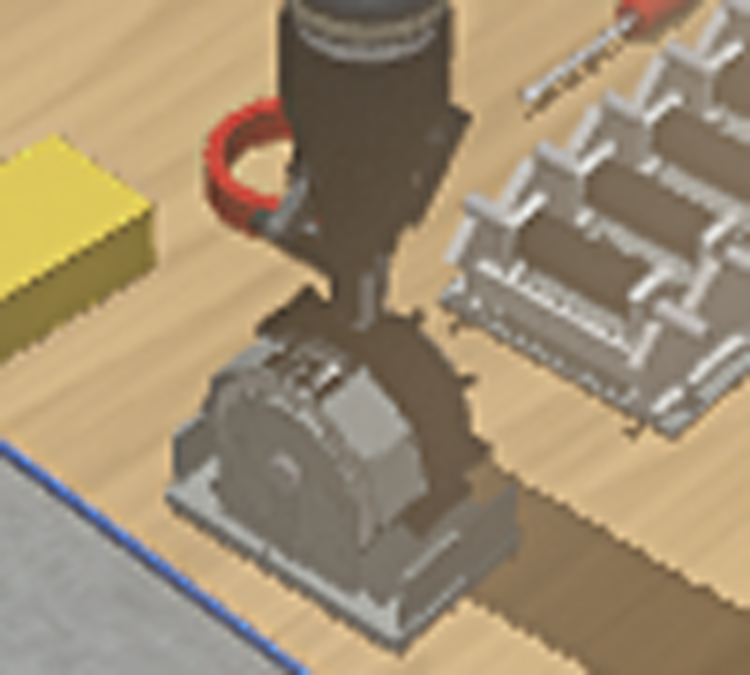

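```bash
python3 -m pendant '[[0,-2,0,0,0],[0,0,0,-20,0],[0,-20,0,0,0],[0,-20,0,0,0],[0,0,0,0,0],[0,0,0,0,0]]'; python3 -c "
from h import *
to(.4755,-.006,.125,-1.514);snap('side','g4',[255,165,290,195],16);snap('top','g4t',[265,170,295,200],16)
a=cv2.imread('pics/g4.png');b=cv2.imread('pics/g4t.png');cv2.imwrite('pics/g4c.png',np.hstack([cv2.resize(a,(400,400)),cv2.resize(b,(400,400))]))"
```

```text
clock: 62.35
tool_pos: [0.4765, -0.0054, 0.1454]
tool_rot: [-0.0, 1.0, 0.025, 0.001]
contact_force: [1.3, -0.6, -0.0]
gripper_width: 0.0003
clk 62.35 pos [ 0.4765 -0.0054  0.1454] jawyaw -1.521 delta [-1.1  0.5 20.4] turn -0.007 q7 -1.56
```

View pics/g4c.png

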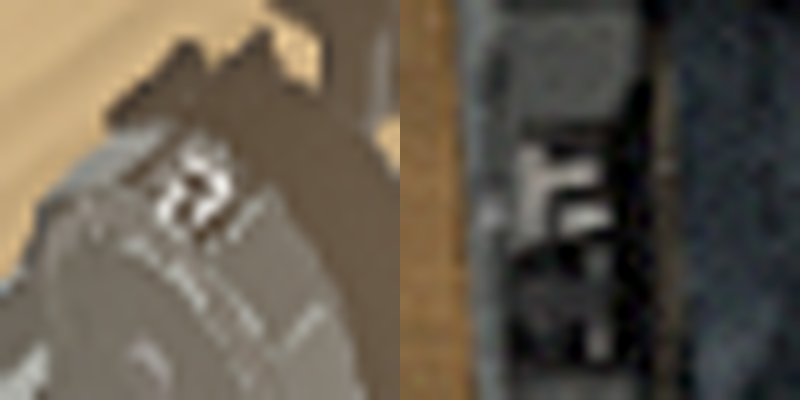

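```bash
python3 -m pendant '[[0,-1,0.5,10,0],[0,0,0,10,0],[0,0,0,0,0],[0,7,0,0,0],[0,7,0,0,0],[0,7,0,0,0],[0,7,0,0,0],[0,7,0,0,0],[0,7,0,0,0],[0,0,0,0,0],[0,0,0,0,0]]';python3 -m pendant '[[0,-2,0,0,0],[0,0,0,-20,0],[0,-20,0,0,0],[0,-20,0,0,0],[0,0,0,0,0],[0,0,0,0,0]]'; python3 -c "
from h import *
to(.4755,-.006,.125,-1.514);snap('side','g5',[255,165,290,195],16);snap('top','g5t',[265,170,295,200],16)
a=cv2.imread('pics/g5.png');b=cv2.imread('pics/g5t.png');cv2.imwrite('pics/g5c.png',np.hstack([cv2.resize(a,(400,400)),cv2.resize(b,(400,400))]))"
```

```text
clock: 63.55
tool_pos: [0.5164, -0.0039, 0.1247]
tool_rot: [0.0, 1.0, 0.025, -0.0]
contact_force: [-2.7, 0.4, 1.5]
gripper_width: 0.0
clock: 64.15
tool_pos: [0.4754, -0.006, 0.1453]
tool_rot: [-0.0, 1.0, 0.025, 0.001]
contact_force: [1.1, -0.0, 0.2]
gripper_width: 0.0001
clk 64.15 pos [ 0.4754 -0.006   0.1453] jawyaw -1.521 delta [ 0.1  0.  20.3] turn -0.007 q7 -1.55
```

View pics/g5c.png

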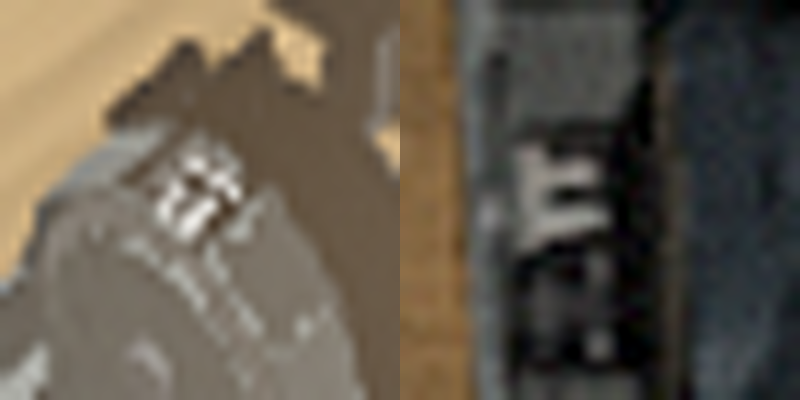

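The digit changed again and now looks like 3. Next stroke should give 4.

```bash
python3 -m pendant '[[0,0,0,10,0],[0,0,0,10,0],[0,0,0,0,0],[0,7,0,0,0],[0,7,0,0,0],[0,7,0,0,0],[0,7,0,0,0],[0,7,0,0,0],[0,7,0,0,0],[0,0,0,0,0],[0,0,0,0,0]]';python3 -m pendant '[[0,-2,0,0,0],[0,0,0,-20,0],[0,-20,0,0,0],[0,-20,0,0,0],[0,0,0,0,0],[0,0,0,0,0]]'; python3 -c "
from h import *
to(.4755,-.006,.125,-1.514);snap('side','g6',[255,165,290,195],16);snap('top','g6t',[265,170,295,200],16)
a=cv2.imread('pics/g6.png');b=cv2.imread('pics/g6t.png');cv2.imwrite('pics/g6c.png',np.hstack([cv2.resize(a,(400,400)),cv2.resize(b,(400,400))]))"
```

```text
clock: 65.35
tool_pos: [0.5165, -0.004, 0.1247]
tool_rot: [0.0, 1.0, 0.025, -0.0]
contact_force: [-1.9, 0.2, 1.9]
gripper_width: 0.0002
clock: 65.95
tool_pos: [0.4754, -0.006, 0.1453]
tool_rot: [-0.0, 1.0, 0.025, 0.001]
contact_force: [0.1, 0.6, -0.2]
gripper_width: -0.0002
clk 65.95 pos [ 0.4754 -0.006   0.1453] jawyaw -1.521 delta [ 0.1  0.  20.3] turn -0.007 q7 -1.55
```

View pics/g6c.png

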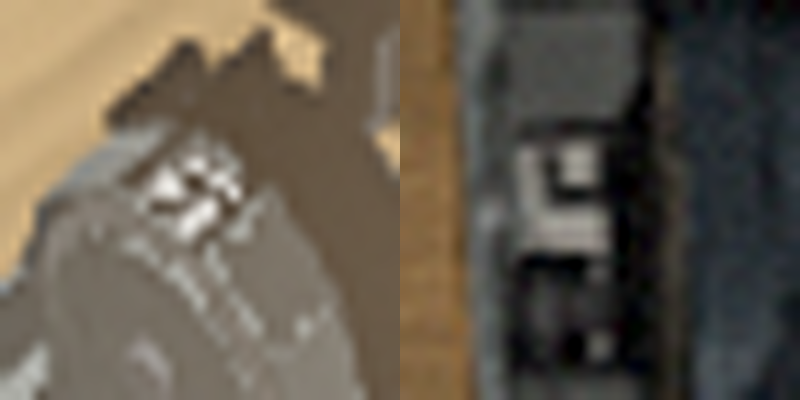

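That looks like 4: its left upright and crossbar are visible. Two more strokes to go.

```bash
python3 -m pendant '[[0,0,0,10,0],[0,0,0,10,0],[0,0,0,0,0],[0,7,0,0,0],[0,7,0,0,0],[0,7,0,0,0],[0,7,0,0,0],[0,7,0,0,0],[0,7,0,0,0],[0,0,0,0,0],[0,0,0,0,0]]';python3 -m pendant '[[0,-2,0,0,0],[0,0,0,-20,0],[0,-20,0,0,0],[0,-20,0,0,0],[0,0,0,0,0],[0,0,0,0,0]]'; python3 -c "
from h import *
to(.4755,-.006,.125,-1.514);snap('side','g7',[255,165,290,195],16);snap('top','g7t',[265,170,295,200],16)
a=cv2.imread('pics/g7.png');b=cv2.imread('pics/g7t.png');cv2.imwrite('pics/g7c.png',np.hstack([cv2.resize(a,(400,400)),cv2.resize(b,(400,400))]))"
```

```text
clock: 67.15
tool_pos: [0.5165, -0.0039, 0.1247]
tool_rot: [0.0, 1.0, 0.025, -0.0]
contact_force: [-1.5, -0.0, 1.2]
gripper_width: -0.0001
clock: 67.75
tool_pos: [0.4754, -0.006, 0.1454]
tool_rot: [-0.0, 1.0, 0.025, 0.001]
contact_force: [0.4, 0.1, 0.3]
gripper_width: -0.0
clk 67.75 pos [ 0.4754 -0.006   0.1454] jawyaw -1.521 delta [ 0.1  0.  20.4] turn -0.007 q7 -1.55
```

View pics/g7c.png

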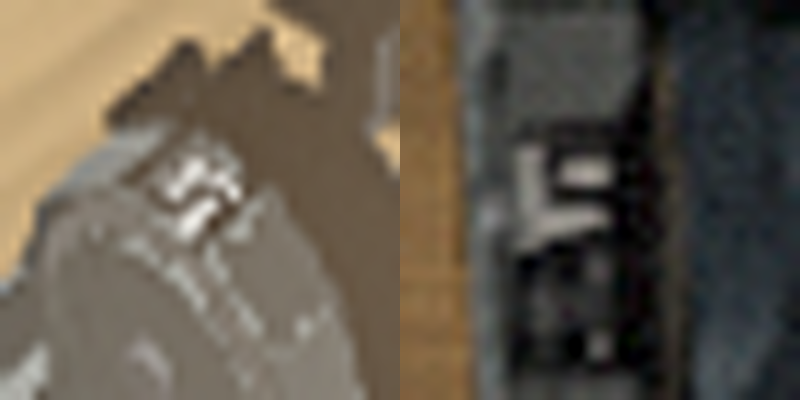

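The window now looks like 5. I'll do the last stroke, then raise and retreat toward the base for a clear view.

```bash
python3 -m pendant '[[0,0,0,10,0],[0,0,0,10,0],[0,0,0,0,0],[0,7,0,0,0],[0,7,0,0,0],[0,7,0,0,0],[0,7,0,0,0],[0,7,0,0,0],[0,7,0,0,0],[0,0,0,0,0],[0,0,0,0,0]]';python3 -m pendant '[[0,-2,0,0,0],[0,0,0,-25,0],[0,0,0,-50,0],[0,-30,40,0,0],[0,-30,40,0,0],[0,-30,40,0,0],[0,0,45,0,0],[0,0,45,0,0],[0,0,0,0,0],[0,0,0,0,0],[0,0,0,0,0]]'; python3 -c "
from h import *
to(.4755,-.006,.125,-1.514);snap('side','g8');snap('top','g8t')
crop('g8','a.png',[255,165,290,195],16);crop('g8t','b.png',[270,175,290,195],20);crop('g8t','g8u.png',[130,90,450,250],2.5)
a=cv2.imread('pics/a.png');b=cv2.imread('pics/b.png');cv2.imwrite('pics/g8c.png',np.hstack([cv2.resize(a,(400,400)),cv2.resize(b,(400,400))]))"
```

```text
clock: 68.95
tool_pos: [0.5165, -0.0039, 0.1247]
tool_rot: [0.0, 1.0, 0.025, -0.0]
contact_force: [-2.0, -0.0, 0.2]
gripper_width: 0.0003
clock: 70.05
tool_pos: [0.4353, -0.2171, 0.1998]
tool_rot: [-0.0, 1.0, 0.026, 0.0]
contact_force: [-0.1, -0.1, -0.2]
gripper_width: -0.0003
clk 70.05 pos [ 0.4353 -0.2171  0.1998] jawyaw -1.519 delta [  51.  -208.7   74.9] turn -0.005 q7 -1.07
```

View pics/g8c.png

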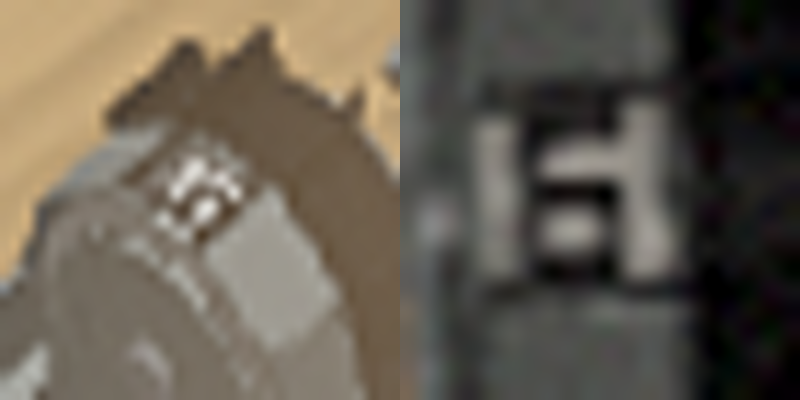

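View pics/g8u.png

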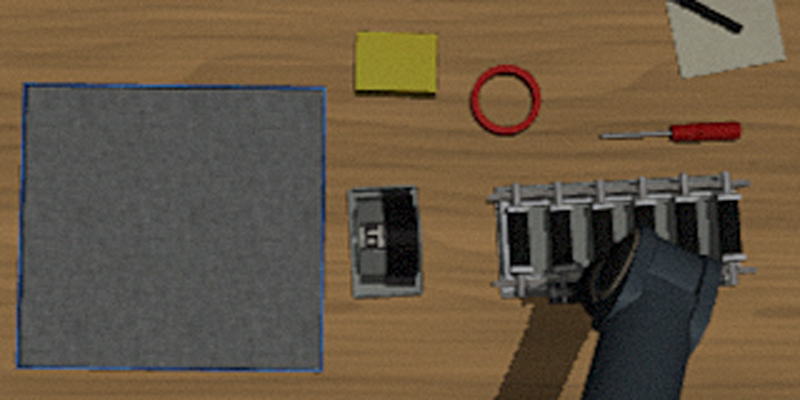

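View pics/g8.png

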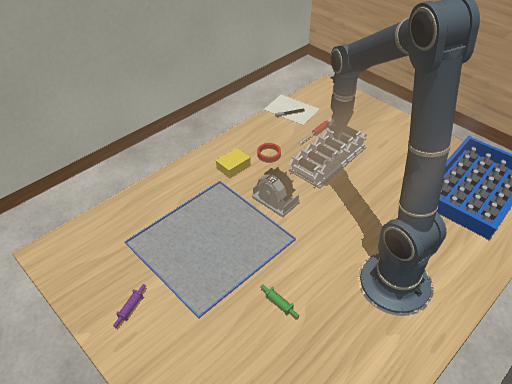

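```bash
python3 -m pendant '[[0,0,0,-40,0],[0,10,-45,0,0],[0,10,-45,0,0],[0,10,-45,0,0],[0,0,-45,0,0],[0,0,-45,0,0],[0,0,-45,0,0],[0,0,-45,0,0],[0,0,-45,0,0],[0,0,0,0,0],[0,0,0,0,0]]'; python3 -c "
from h import *
snap('side','h',[280,110,380,200],7.5);snap('top','ht',[310,150,440,220],6)
crop('ht','hb.png',[130,90,450,250],2.5);to(.4,.1,.2)"
```

```text
clock: 71.25
tool_pos: [0.4463, 0.1444, 0.2397]
tool_rot: [0.0, 1.0, 0.027, -0.0]
contact_force: [0.7, -0.3, -0.1]
gripper_width: 0.0
clk 71.35 pos [0.4468 0.142  0.2397] jawyaw -1.521 delta [-48.9  39.6  39.7]  q7 -1.92
```

View pics/h.png

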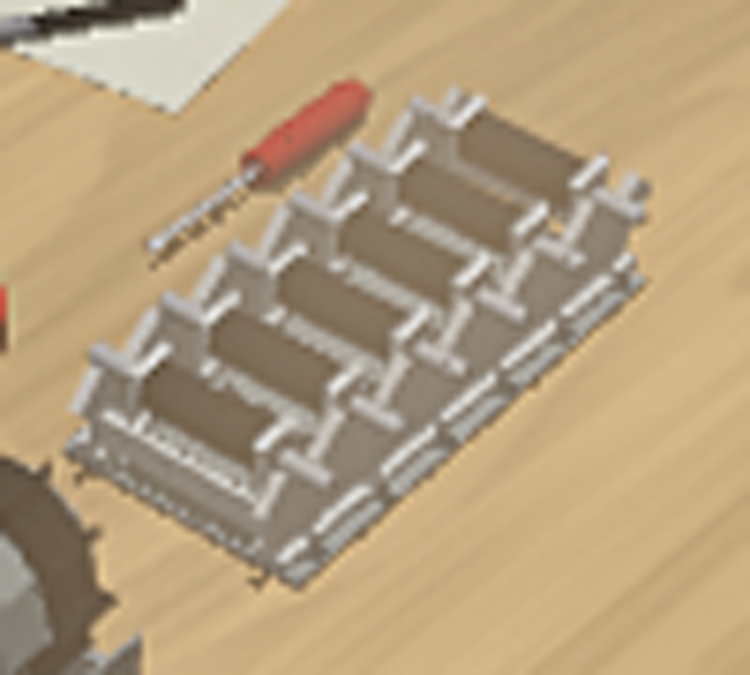

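View pics/ht.png

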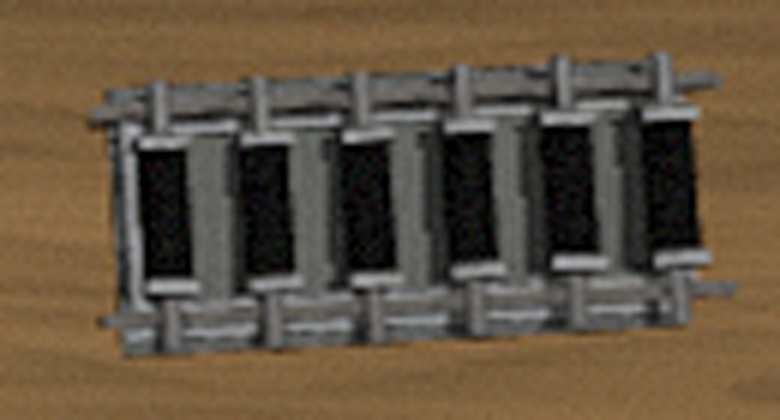

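All six rollers are cradled with their sleeves midway between the rails, the tray is empty, and the window shows 6. The bystanders haven't been touched. I'm handing in.

```bash
python3 -m pendant '[[0,0,0,0,0],[0,0,0,0,0]]'; python3 -c "
from rig import env
print(env.hand_in())"
```

```text
clock: 71.55
tool_pos: [0.4472, 0.1416, 0.2398]
tool_rot: [0.0, 1.0, 0.024, 0.0]
contact_force: [-0.0, -0.9, -0.2]
gripper_width: -0.0002
the job is handed in; nothing more can be done
None
```

I moved all six rollers from the blue tray into the V rack, one per groove, then rolled the tally five clicks from 1 to 6. I handed in at about 71.6 s of the 210 s allowed, with the arm clear of everything.

The last pictures from both cameras showed:
- **Rollers:** the tray is empty and all six shafts are cradled in both rails, with the sleeves about midway between them.
- **Tally:** the window reads 6 with the fingers well clear, and the upper ridges stand either side of the top.
- **Left alone:** the carton, tape, screwdriver and the green and purple look-alikes appear where they were at the start.

I noticed no knocked roller or slackened grip, and no check failed. The middle digits (2 to 5) were blurry in the pictures, but the final 6 was clear from above.

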